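Hold a bracket in the corner of a drilling fixture

ROBOT

A 6-joint arm with a two-finger parallel gripper is mounted at the origin on a cart in front of the work surface, level with it; the furniture and walls round the work are solid. World frame = base frame: x ahead of the robot, y to its left, z up, the work surface at z = 0. Lengths are in mm, angles in rad, forces in N, time in s.
With the tool pointing down it reaches from about 350 to 975 mm from the base axis. Payload 7.1 kg.
Tool frame: the origin (TCP) lies at the very end of the fingers, on their centre line; the grasp point (between the pads) lies 19 mm behind it (ctrl.grip_depth is the distance from the TCP to the grasp point, in mm); x points along the fingers, z is the direction in which the jaws open and shut, and the axes are right-handed (so a half turn about x gives the same grasp; the last joint's range is limited). The gripper opens to 88 mm and grips with 3 to 60 N. Pads are 20 mm wide; open, the fingers measure 115 mm over their backs; the gripper's body (75 mm by 178 mm) begins 61 mm behind the grasp point.
Start: joints at [1.254, 0.423, 1.63, -0, 1.089, -0.019], TCP at [183.354, 597.483, 201.675] pointing down, gripper open.
Joint ranges: [-3, 3], [-0.9, 2.11], [0.09, 2.58], [-1.31, 4.45], [0.11, 2.69], [-2.54, 2.54]. Speed limits (rad/s): [2.39, 2.39, 3.01, 3.14, 3.14, 3.14].

INTERFACE

Orientations are given as a rotation vector (axis times angle).
In Python, from workcell import ctrl gives the robot as it stands. The module is installed in compiled form; this text tells all that it offers.
- The arm moves only by the tool send_rows, never from a script. Its argument "rows" is a list of rows, each a list of 4 numbers: the shift along the tool's x, y, z in mm, then the turn about the tool's x in rad. In form: [[x, y, z, turn], ...]. A call has 1 to 10 rows; each row shifts and turns the pose as measured when the row begins, along the tool's axes as they then stand; what a row does not reach is not made up. A row lasts 1/12 s, in which the tool goes at most 41.7 mm and 7.16 degrees, less where a joint would pass 70% of its speed; a pose out of reach is approached as far as the arm can. A call with a gripper value outside its range is refused whole. "fingers" is the opening, from 0 (shut) to 1 (fully open), set as the call begins (left out, the last holds). The fingers move at their own pace and stop on an object; the grip force is fixed at half the most. Time passes only in rows, so rows that do not move let the fingers close. It gives the time, the measured TCP pose, the force and the opening at its end, in the units of the state.
- ctrl.get_obs(): the state, without advancing time (a new reading comes with each control period).
- ctrl.get_image(name): name is "scene" or "top"; returns a dict with "img" (480x640x3 uint8, red, green, blue), "depth" (480x640 float32, mm along the optical axis (not along the pixel's ray), 0 where there is no reading), "mtx" (3x3 intrinsics, pixels), "world_from_camera" (4x4, takes a point from camera to world coordinates). Camera axes: x right, y down, z forward; pixel columns grow to the right and rows downward; lengths in mm; the calibration is good to about 2 mm. A picture is of the moment at which its call begins.
- ctrl.close_job(): hands the job in, once; it reports no verdict.
The state is a dict: "t": time; "qpos": joint angles; "qvel": joint speeds; "joint_torque": joint torques, N m; "ee_pos": TCP position; "orientation": TCP orientation; "ft_force": force on the tool from outside, world axes, zero at the start; "moment": the same for the moment, N m; "width": finger opening in mm.
Only numpy, scipy, OpenCV 4.12 (cv2) and the standard library are available. Lean on these libraries where they do the work, as an engineer would, in place of code of your own. Each camera call takes 0.05 s, during which the arm holds its last target.

TASK

Swing the raised stop bar of the drilling fixture fully down shut, then put the aluminium bracket flat on the fixture's bed with its long side along the fixed fence and its end to the stop bar, and press it into the corner so that it bears on both at once. Finish while still holding it there, pressed firmly against both; do not let go. Leave the other parts lying round the fixture alone.

Things in the scene. Friction and masses are not known exactly. Their poses are not given: they have to be found in the camera images.
- fixture: (all sizes in mm) drilling fixture fixed to the bench: dark steel bed 160 (x) x 150 (y) x 12 thick, origin under its centre; at yaw 0 its x points away from the robot, y left. Bed top at z = 12. The corner for the part is formed by the fixed fence's face at x = +38 and the shut stop bar's inner face at y = +46. Two hinge cheeks stand at x 51 to 73, y 36 to 68, up to z = 31.
- fence_mid (a point): middle of the inner face of the fixed fence, a steel strip 14 (x) x 101 (y) x 12 tall screwed on the far side of the bed, its top at fixture z = 24 (two screw heads to 26.5); axes as the fixture's, the face looks along -x
- bar_hinge (a point): hinge axis and frame of the stop bar: steel, 12 wide (y), 11 tall, reaching 137 from its hinge axis along its own -x. The point lies on the axis (along the fixture's y, at fixture x = +62, y = +52, z = 19). Shut, it lies along the left side of the bed toward the robot, top at fixture z = 24.5
- stop_bar (a joint): angle of the stop bar, rad: 0 = shut (level, just above the bed, at its hard end stop), growing as its free end is raised (at most 1.2). Starts at 0.5 to 1.0, free end toward the robot. The hinge is stiff: the bar stays where it is left; pushing its free end down takes about 1 to 4 N; it does not give sideways
- bar_tip (a point): centre of the top of the round thumb pad (22 across, 4 high) near the bar's free end, 126 from the hinge axis along the bar and 9.5 above the bar's middle line; at fixture x = -64, y = 52, z = 28.5 when shut
- seat (a point): point on the bed top where the middle of the bracket's underside comes to lie when the bracket sits in the corner: fixture x = +15, y = +11, z = 12; axes as the fixture's. Contact friction is about 0.6 everywhere, so hard pressing on the bed or on one face holds the bracket back from the other
- bracket_center (a point): loose aluminium bracket, 0.2 to 0.37 kg: foot 46 (x) x 70 (y) x 10 thick, upright round-topped lug across its middle, 10 thick (x), 44 wide (y), top 52 above the underside. Point at its centre, 26 above the underside, inside the lug; z up. Grip the lug from above across its 10, fingertips 18 or more above the underside to clear the fences. Same turned half round.
- cam_cap_a: loose bystander: brown bearing cap, 17 x 60 x 20, origin at the centre of its underside; must stay where it is
- cam_cap_b: loose bystander: a second such bearing cap, 17 x 60 x 20; must stay where it is
- feeler: loose bystander: small black and steel feeler gauge, 14 x 92 x 10, origin at the centre of its underside; must stay where it is
- tappet1: loose bystander: grey bucket tappet, 34 across and 26 tall; must stay where it is
- tappet3: loose bystander: a second such tappet, 34 across and 26 tall; must stay where it is

How it is judged (in metres and radians):
On the way:
1. the stop bar is fully down (below 0.04 rad) while the bracket is still more than 40 mm from its seat (value of joint stop_bar below 0.04 rad and horizontal distance between bracket_center and seat above 0.04 m), for 0.2 s.
At the end, for the whole second after the job is handed in: Bar below 0.04 rad; bracket flat on the bed (3 mm, 0.05 rad), at rest, centre within 3 mm of the seat in each direction, parallel within 0.04 rad, pressing with over 2 N on the fixed fence and over 2 N on the stop bar, fingers touching it with over 1 N (contact force between bracket and fixture_c0 above 2 N and contact force between bracket and stop_bar_c0 above 2 N and contact force between the fingers and bracket above 1 N and x of bracket_center in the frame of fixture between 0.012 and 0.018 m and y of bracket_center in the frame of fixture between 0.008 and 0.014 m and z of bracket_center in the frame of fixture between 0.035 and 0.041 m and angle between the y axis of bracket_center and the y axis of fixture, either way round below 0.04 rad and angle between bracket_center's own z axis and vertical below 0.05 rad and value of joint stop_bar below 0.04 rad and linear speed of bracket below 0.02 m/s); the arm keeps its last pose, push and grip.
It fails at once if a bystander (bearing cap, tappet or feeler gauge) is moved more than 30 mm (distance of any of cam_cap_a, cam_cap_b, feeler, tappet1, tappet3 from where it was at the start of the episode above 0.03 m).
It also fails if it takes over 64 s, if anything falls off the work surface, if the arm or the gripper's body presses on something with over 40 N, if the wrist force passes 120 N, or if a joint passes its speed limit or range.

## Working session

There is one attempt and no reset: what is moved stays moved. The work goes in short steps, Python scripts to look and compute and a tool call to move; the robot and the scene stay as the last step left them, time stands still between calls to the robot, and variables do not carry over. Pictures are saved under pics/ and viewed, and the job is handed in when it is done.

Besides the shell and the picture viewer there is one more tool, called after "Call:" as name(argument=value, ...) on one line, values as JSON. send_rows: Moves the arm, as the interface text tells. Its arguments: {"type":"object","properties":{"rows":{"type":"array"},"fingers":{"type":"number"}},"required":["rows"]}

```bash
mkdir -p pics; python3 - <<'E'
from workcell import ctrl
import cv2, numpy as np
o=ctrl.get_obs(); print({k:np.round(v,3) for k,v in o.items()})
for n in ("top","scene"):
    d=ctrl.get_image(n); cv2.imwrite(f"pics/{n}0.png",d["img"][:,:,::-1]); np.savez(f"{n}0.npz",**d)
    print(n,d["mtx"].round(1).tolist(),d["world_from_camera"].round(3).tolist())
E
```

```text
{'t': np.float64(0.0), 'qpos': array([ 1.254,  0.424,  1.631,  0.   ,  1.089, -0.019]), 'qvel': array([ 0.   , -0.001, -0.001, -0.   ,  0.001,  0.001]), 'joint_torque': array([ 0.0000e+00, -5.4462e+01, -2.7367e+01,  6.4000e-02,  2.3000e-02,
       -0.0000e+00]), 'ee_pos': array([183.183, 596.948, 200.911]), 'orientation': array([-0.988,  1.337,  0.987]), 'ft_force': array([-0.301, -0.302,  1.042]), 'moment': array([0.027, 0.034, 0.032]), 'width': np.float64(87.856)}
top [[455.8, 0.0, 322.4], [0.0, 455.8, 247.5], [0.0, 0.0, 1.0]] [[-0.008, -0.982, 0.189, 407.674], [-0.999, 0.001, -0.037, 241.149], [0.036, -0.19, -0.981, 874.18], [0.0, 0.0, 0.0, 1.0]]
scene [[609.6, 0.0, 310.1], [0.0, 609.6, 236.3], [0.0, 0.0, 1.0]] [[0.532, -0.63, 0.566, -7.363], [-0.847, -0.394, 0.357, -138.656], [-0.002, -0.669, -0.743, 764.291], [0.0, 0.0, 0.0, 1.0]]
```

View pics/top0.png

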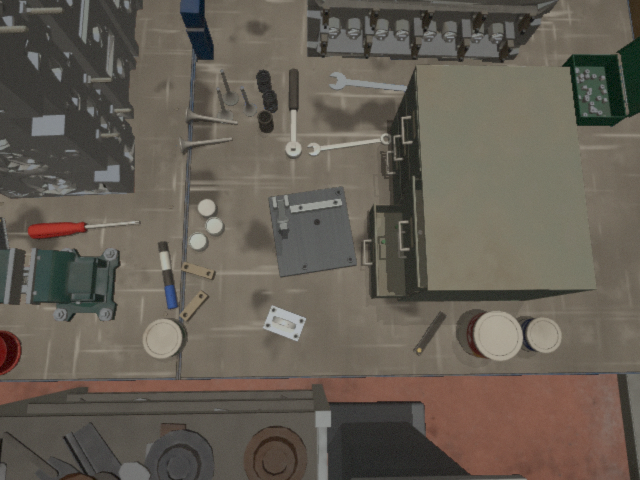

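View pics/scene0.png

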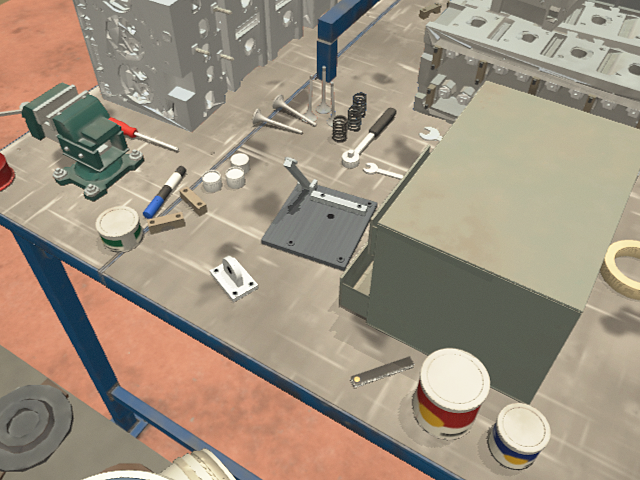

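```bash
cat > h.py <<'E'
import numpy as np, cv2
def load(n): return dict(np.load(n+".npz"))
def p3(d,u,v,z=None):
    K=d["mtx"];T=d["world_from_camera"]
    r=np.linalg.inv(K)@np.array([u,v,1.0])
    if z is None:
        return (T@np.append(r*d["depth"][int(round(v)),int(round(u))],1))[:3]
    R=T[:3,:3]@r
    return T[:3,3]+R*(z-T[2,3])/R[2]
def proj(d,P):
    T=np.linalg.inv(d["world_from_camera"]); c=T[:3,:3]@np.asarray(P,float)+T[:3,3]; q=d["mtx"]@c; return q[:2]/q[2]
def crop(n,out,x0,y0,w,h,s):
    im=cv2.imread(n)[y0:y0+h,x0:x0+w]; cv2.imwrite(out,cv2.resize(im,None,fx=s,fy=s,interpolation=cv2.INTER_CUBIC))
E
python3 - <<'E'
from h import *
crop("pics/top0.png","pics/ct1.png",250,175,120,100,6)
crop("pics/top0.png","pics/ct2.png",240,290,90,60,8)
crop("pics/scene0.png","pics/cs1.png",250,145,140,130,5)
crop("pics/scene0.png","pics/cs2.png",195,245,80,65,9)
for n in("top0","scene0"):
    d=load(n); print(proj(d,[183,597,200]))
E
```

```text
[ 38.01672315 509.86078013]
[-91.88203831 211.59846028]
```

View pics/ct1.png

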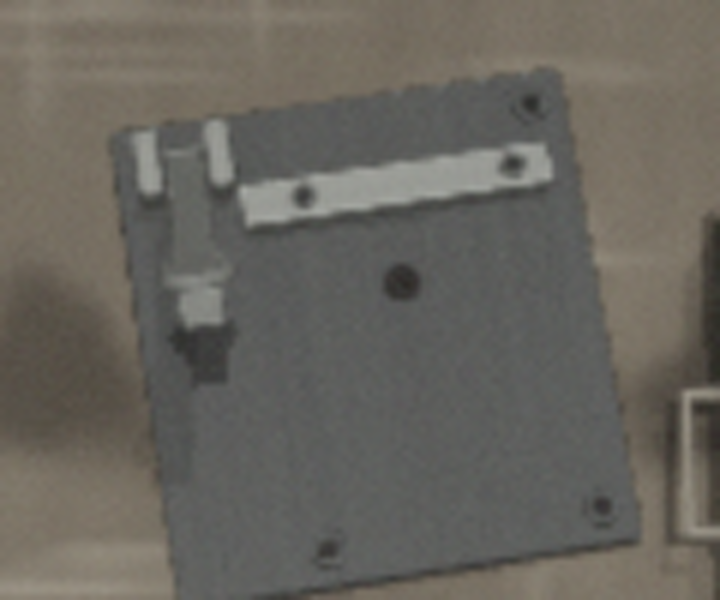

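View pics/ct2.png

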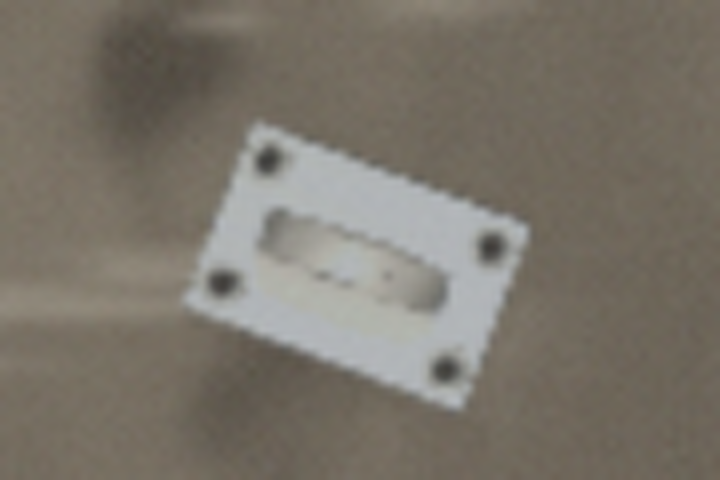

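View pics/cs1.png

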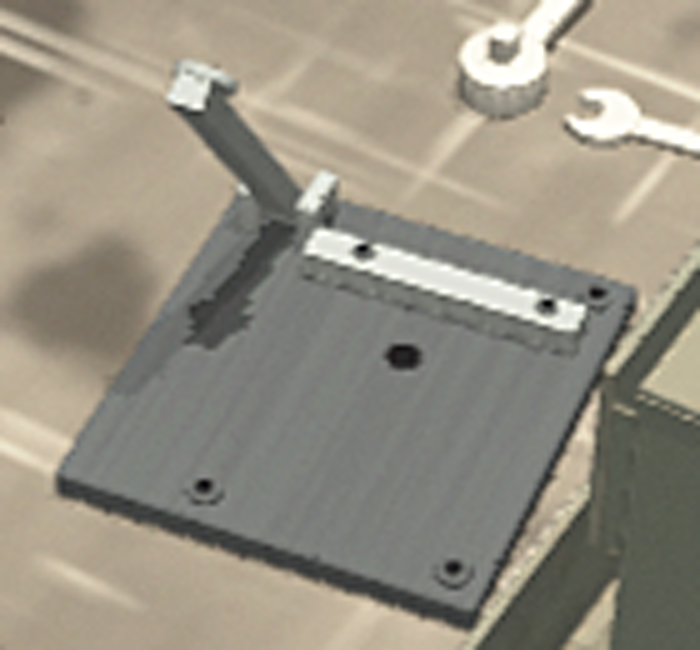

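View pics/cs2.png

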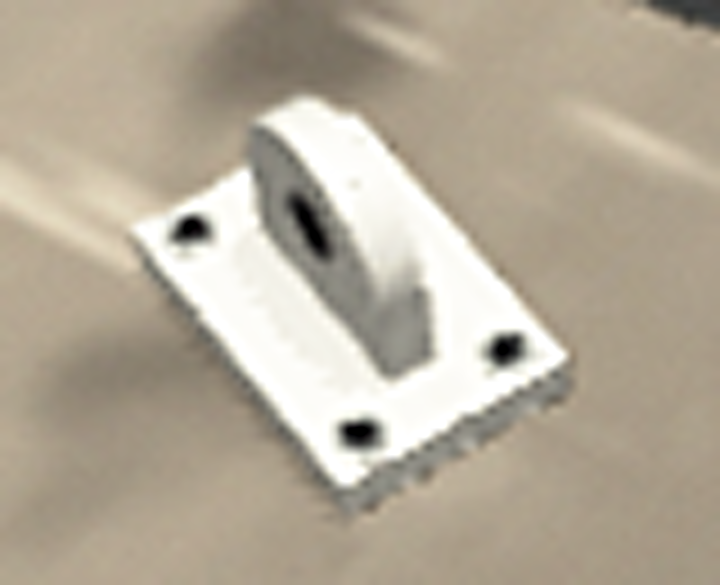

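```bash
python3 - <<'E'
from h import *
from scipy.optimize import least_squares
def px(c,x0,y0,s): return (np.array(c)+.5)/s-.5+np.array([x0,y0])
T=load("top0");S=load("scene0")
bedT={(80,75):(110,133),(80,-75):(560,70),(-80,-75):(640,540)}
bedS={(-80,75):(60,478),(-80,-75):(475,612),(80,-75):(636,290)}
# fence top corners z=24: x 38..52 ; 
def rep(name,pts,z):
    P=[p3(T if c=='t' else S,*uv,z) for c,uv,_ in pts]; M=[m for *_,m in pts]
    def f(q,idx):
        c,s=np.cos(q[2]),np.sin(q[2]); return np.concatenate([[c*M[i][0]-s*M[i][1]+q[0]-P[i][0], s*M[i][0]+c*M[i][1]+q[1]-P[i][1]] for i in idx])
    for lab,idx in(("top",[i for i in range(len(P)) if pts[i][0]=='t']),("scene",[i for i in range(len(P)) if pts[i][0]=='s']),("all",range(len(P)))):
        r=least_squares(f,[P[0][0],P[0][1],q0],args=(idx,)); print(name,lab,r.x.round(3),r.fun.round(1))
    return r.x
q0=0.1
pts=[('t',px(v,250,175,6),k) for k,v in bedT.items()]+[('s',px(v,250,145,5),k) for k,v in bedS.items()]
F=rep("bed",pts,12)
ftT={(23,35):(258,122),(23,-35):(530,228),(-23,-35):(463,410),(-23,35):(185,302)}
ftS={(-23,35):(132,230),(-23,-35):(345,490),(23,-35):(568,355)}
q0=-0.35
B=rep("foot",[('t',px(v,240,290,8),k) for k,v in ftT.items()]+[('s',px(v,195,245,9),k) for k,v in ftS.items()],10)
# depth checks
print("depth bed top",p3(T,320,240),"foot",p3(T,255+25,322),"bench",p3(T,250,250), p3(S,310,230))
# pad: 
print("pad depth", p3(T,*px((202,303),250,175,6)), p3(S,*px((190,90),250,145,5)), p3(S,*px((200,70),250,145,5)))
# fence line
for n,c in(("fenceL",(247,226)),("fenceR",(553,180))):
    P=p3(T,*px(c,250,175,6),24)[:2]-F[:2]; c_,s_=np.cos(F[2]),np.sin(F[2]); print(n,[c_*P[0]+s_*P[1],-s_*P[0]+c_*P[1]])
E
```

```text
bed top [6.07963e+02 2.29508e+02 1.48000e-01] [ 0.4  0.5  0.4  0.  -0.8 -0.6]
bed scene [6.05849e+02 2.27041e+02 1.60000e-01] [-1.2  2.  -0.6 -1.4  1.8 -0.6]
bed all [6.06870e+02 2.28104e+02 1.57000e-01] [-1.4 -0.3 -0.2 -0.6 -1.1 -2.5 -0.   3.4  0.1 -0.1  2.6  0.2]
foot top [ 4.31612e+02  2.80817e+02 -3.71000e-01] [ 0.8  0.4  0.5 -1.1 -0.8  0.  -0.5  0.7]
foot scene [ 4.30334e+02  2.80433e+02 -3.60000e-01] [-0.3  0.   0.4  0.4 -0.1 -0.4]
foot all [ 4.31090e+02  2.80618e+02 -3.67000e-01] [ 0.2  0.3  0.1 -1.2 -1.2 -0.3 -1.2  0.4  0.7  0.3  1.   0.9  0.4 -0.3]
depth bed top [588.73041717 213.37197598  12.85617297] foot [431.70059269 286.75263521  52.10663543] bench [571.880442   349.21358573  -1.22812849] [577.97101021 230.74131242  11.95658896]
pad depth [588.53646769 278.31900197 134.5704808 ] [587.4035595  277.82966056 132.08289003] [591.64631645 276.69479582 137.70612266]
fenceL [np.float64(40.190293034025785), np.float64(35.745404240666105)]
fenceR [np.float64(40.16457671797855), np.float64(-64.11882515553263)]
```

```bash
python3 - <<'E'
from h import *
from scipy.spatial.transform import Rotation as R
T=load("top0");S=load("scene0")
for u,v in [(420,75),(425,288),(585,285),(412,100),(374,208),(374,292),(366,250),(405,130),(390,165),(420,180)]: print("T",u,v,p3(T,u,v).round(0))
for u,v in [(375,212),(490,90),(374,260),(372,312),(345,290),(530,390)]: print("S",u,v,p3(S,u,v).round(0))
for u,v in [(207,207),(215,226),(198,241),(198,271),(195,305),(430,335),(162,338),(167,275)]: print("by",u,v,p3(T,u,v).round(0))
print(R.from_rotvec([-0.988,1.337,0.987]).as_matrix().round(3))
E
```

```text
T 420 75 [812.  60. 223.]
T 425 288 [477.  60. 189.]
T 585 285 [ 477. -167.  223.]
T 412 100 [786.  67. 192.]
T 374 208 [636. 116.  74.]
T 374 292 [485. 117.  47.]
T 366 250 [571. 123.   0.]
T 405 130 [760.  67. 135.]
T 390 165 [748.  69.  -1.]
T 420 180 [645.  62. 200.]
S 375 212 [683. 163.   1.]
S 490 90 [805.  49. 223.]
S 374 260 [469.  63. 151.]
S 372 312 [470.  57.  37.]
S 345 290 [476. 106.  47.]
S 530 390 [ 469. -177.   39.]
by 207 207 [650. 429.  28.]
by 215 226 [614. 414.  23.]
by 198 241 [585. 445.  20.]
by 198 271 [528. 443.  20.]
by 195 305 [465. 445.  22.]
by 430 335 [407.   8.   9.]
by 162 338 [405. 495.  44.]
by 167 275 [521. 500.  20.]
[[-0.001 -0.956  0.293]
 [-0.001  0.293  0.956]
 [-1.     0.    -0.002]]
```

Call:
send_rows(rows=[[0, 0, 0, 0.124], [0, 0, 0, 0.124], [0, 0, 0, 0.124], [0, 0, 0, 0.124], [0, 0, 0, 0.124], [0, 0, 0, 0.124], [0, 0, 0, 0.124], [0, 0, 0, 0.124], [0, 0, 0, 0.124]], fingers=0)

```text
t: 0.85
ee_pos: [182.2, 593.9, 196.6]
orientation: [-0.121, 1.571, 0.106]
ft_force: [0.1, 0.2, -0.3]
width: 31.5
```

```bash
cat >> h.py <<'E'
from scipy.spatial.transform import Rotation as Ro
FX=(608.,229.,0.155)
def f2w(x,y,F=FX):
    c,s=np.cos(F[2]),np.sin(F[2]); return np.array([F[0]+c*x-s*y,F[1]+s*x+c*y])
def w2f(X,Y,F=FX):
    c,s=np.cos(F[2]),np.sin(F[2]); X-=F[0];Y-=F[1]; return np.array([c*X+s*Y,-s*X+c*Y])
def st():
    from workcell import ctrl
    o=ctrl.get_obs(); M=Ro.from_rotvec(o["orientation"]).as_matrix()
    print("t",round(float(o["t"]),2),"p",o["ee_pos"].round(1),"fix",w2f(*o["ee_pos"][:2]).round(1),"jawyaw",round(float(np.arctan2(M[1,2],M[0,2])),4),"tilt",M[2].round(3),"F",o["ft_force"].round(1),"w",round(float(o["width"]),1),"q",o["qpos"].round(2))
    return o,M
def go(P):
    o,M=st(); d=M.T@(np.asarray(P)-o["ee_pos"]); print("tool shift",d.round(1),"len",round(float(np.linalg.norm(d)),1)); return d
E
python3 -c "
from h import *
go([*f2w(17,52),195])"
```

```text
t 0.85 p [182.2 593.9 196.6] fix [-364.4  426.2] jawyaw 0.1446 tilt [-1.    -0.009 -0.004] F [ 0.1  0.2 -0.3] w 31.5 q [ 1.25  0.43  1.64 -0.    1.09  1.11]
tool shift [   3.2 -370.2  385.3] len 534.3
```

Call:
send_rows(rows=[[-1, -26, 27, 0], [-1, -26, 27, 0], [-1, -26, 27, 0], [-1, -26, 27, 0], [-1, -26, 27, 0], [-1, -26, 27, 0], [-1, -26, 27, 0], [-1, -26, 27, 0], [-1, -26, 27, 0], [-1, -26, 27, 0]])

```text
t: 1.68
ee_pos: [490.0, 367.1, 203.7]
orientation: [-0.125, 1.577, 0.106]
ft_force: [0.5, 0.2, 0.6]
width: 0.6
```

```bash
python3 -c "
from h import *
go([*f2w(17,52),180])"
```

```text
t 1.68 p [490.  367.1 203.7] fix [-95.3 154.7] jawyaw 0.1469 tilt [-1.    -0.012 -0.01 ] F [0.5 0.2 0.6] w 0.6 q [ 0.63  0.41  1.65 -0.01  1.1   0.48]
tool shift [  23.7 -101.5  113.4] len 154.0
```

Call:
send_rows(rows=[[0, -26, 28, 0], [0, -26, 28, 0], [0, -26, 28, 0], [4, -22, 24, -0.008], [6, 0, 0, 0], [0, 0, 0, 0]])

```text
t: 2.18
ee_pos: [621.6, 272.1, 191.3]
orientation: [-0.127, 1.578, 0.105]
ft_force: [-0.7, 0.3, -0.5]
width: 0.5
```

```bash
python3 - <<'E'
from h import *
from workcell import ctrl
go([*f2w(17,52),180])
for n in ("top","scene"):
    d=ctrl.get_image(n); cv2.imwrite(f"pics/{n}1.png",d["img"][:,:,::-1]); np.savez(f"{n}1.npz",**d)
crop("pics/scene1.png","pics/cs3.png",200,60,200,200,3)
crop("pics/top1.png","pics/ct3.png",230,150,150,130,4)
E
```

```text
t 2.18 p [621.6 272.1 191.3] fix [20.1 40.4] jawyaw 0.1474 tilt [-1.    -0.013 -0.011] F [-0.7  0.3 -0.5] w 0.5 q [ 0.4   0.52  1.5  -0.01  1.14  0.26]
tool shift [11.2 11.7 -3.1] len 16.5
```

View pics/cs3.png

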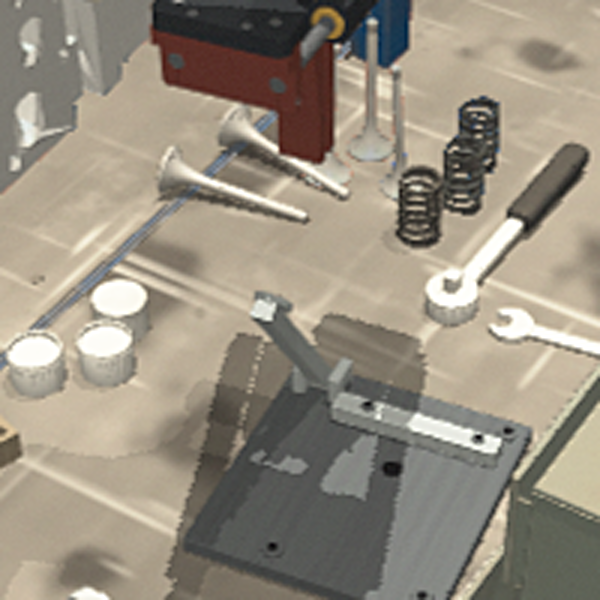

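View pics/ct3.png

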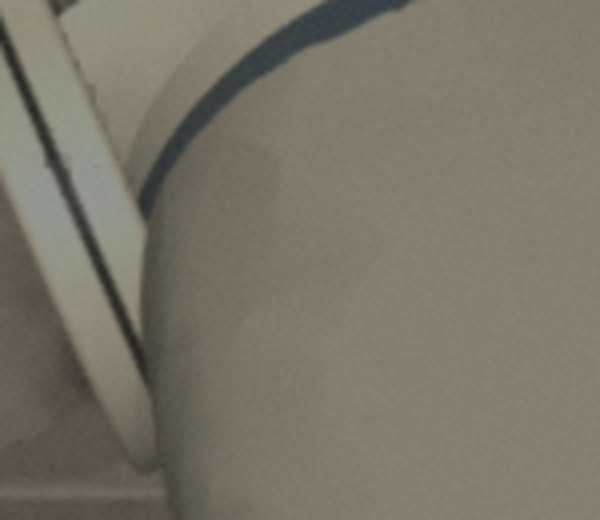

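Call:
send_rows(rows=[[12, 6, -2, -0.004], [12, 6, -1, -0.004], [10, 0, 0, 0], [0, 0, 0, 0]])

```text
t: 2.62
ee_pos: [611.8, 289.0, 155.9]
orientation: [-0.139, 1.576, 0.118]
ft_force: [-1.0, -0.2, -0.3]
width: 0.4
```

```bash
python3 - <<'E'
from h import *
go([*f2w(14,52),140])
th=np.linspace(.97,0,14); off=np.linspace(13.5,4,14)
P=np.c_[62-126*np.cos(th)+9.5*np.sin(th)+off,19+126*np.sin(th)+9.5*np.cos(th)]
print(P.round(0).tolist()); print(np.diff(P,axis=0).round(1).tolist())
E
```

```text
t 2.62 p [611.8 289.  155.9] fix [13.  58.7] jawyaw 0.163 tilt [-1.    -0.012 -0.01 ] F [-1.  -0.2 -0.3] w 0.4 q [ 0.43  0.55  1.53 -0.01  1.07  0.27]
tool shift [15.9 -6.5  1.1] len 17.2
[[12.0, 128.0], [3.0, 123.0], [-5.0, 118.0], [-13.0, 112.0], [-20.0, 105.0], [-27.0, 98.0], [-33.0, 90.0], [-39.0, 82.0], [-44.0, 74.0], [-49.0, 65.0], [-53.0, 56.0], [-56.0, 47.0], [-58.0, 38.0], [-60.0, 28.0]]
[[-8.7, -5.0], [-8.3, -5.6], [-7.9, -6.2], [-7.4, -6.7], [-6.9, -7.2], [-6.3, -7.6], [-5.7, -8.0], [-5.1, -8.3], [-4.5, -8.6], [-3.8, -8.9], [-3.2, -9.1], [-2.5, -9.3], [-1.8, -9.4]]
```

Call:
send_rows(rows=[[6, -6, 0, 0.004], [8, 0, 0, 0.004], [6, 0, -2, 0], [0, 0, 0, 0]])

```text
t: 2.95
ee_pos: [608.3, 283.6, 132.8]
orientation: [-0.135, 1.579, 0.113]
ft_force: [0.1, -0.4, -0.1]
width: 0.5
```

```bash
python3 -c "
from h import *
go([*f2w(12,52),128])"
```

```text
t 2.95 p [608.3 283.6 132.8] fix [ 8.8 53.8] jawyaw 0.1576 tilt [-1.    -0.013 -0.012] F [ 0.1 -0.4 -0.1] w 0.5 q [ 0.42  0.57  1.55 -0.01  1.03  0.27]
tool shift [ 4.8 -1.8  3.3] len 6.1
```

Call:
send_rows(rows=[[5, -1, 0, 0], [5, -1, -6, 0], [6, 0, -8, 0], [6, 0, -8, 0], [7, 0, -7, 0]])

```text
t: 3.37
ee_pos: [579.8, 276.3, 103.9]
orientation: [-0.132, 1.575, 0.113]
ft_force: [-5.4, 1.0, 8.6]
width: 0.5
```

```bash
python3 -c "
from h import *
st()"
```

```text
t 3.37 p [579.8 276.3 103.9] fix [-20.6  51.1] jawyaw 0.1559 tilt [-1.    -0.011 -0.008] F [-5.4  1.   8.6] w 0.5 q [ 0.43  0.57  1.64 -0.01  0.94  0.28]
```

Call:
send_rows(rows=[[7, 0, -7, 0], [8, 0, -6, 0], [8, 0, -6, 0], [8, 0, -5, 0], [9, 0, -4, 0]])

```text
t: 3.78
ee_pos: [545.7, 270.9, 62.0]
orientation: [-0.132, 1.577, 0.114]
ft_force: [-2.2, 0.8, 2.0]
width: 0.1
```

```bash
python3 -c "
from h import *
st()"
```

```text
t 3.78 p [545.7 270.9  62. ] fix [-55.1  51. ] jawyaw 0.1561 tilt [-1.    -0.011 -0.01 ] F [-2.2  0.8  2. ] w 0.1 q [ 0.45  0.59  1.74 -0.01  0.83  0.3 ]
```

Call:
send_rows(rows=[[8, 0, 0, 0], [8, 0, -1, 0], [7, 0, 0, 0], [5, 0, 0, 0]])

```text
t: 4.12
ee_pos: [540.5, 269.1, 28.6]
orientation: [-0.134, 1.582, 0.113]
ft_force: [0.1, 0.0, 1.2]
width: 0.6
```

```bash
python3 -c "
from h import *
st()"
```

```text
t 4.12 p [540.5 269.1  28.6] fix [-60.5  50. ] jawyaw 0.1566 tilt [-1.    -0.012 -0.016] F [0.1 0.  1.2] w 0.6 q [ 0.45  0.64  1.75 -0.01  0.77  0.3 ]
```

Call:
send_rows(rows=[[1.5, 0, 0, 0], [1.5, 0, 0, 0], [1.5, 0, 0, 0]])

```text
t: 4.37
ee_pos: [540.8, 268.8, 21.9]
orientation: [-0.134, 1.583, 0.112]
ft_force: [-0.1, 0.3, 1.8]
width: 0.7
```

```bash
python3 -c "
from h import *
st()"
```

```text
t 4.37 p [540.8 268.8  21.9] fix [-60.3  49.7] jawyaw 0.1564 tilt [-1.    -0.013 -0.017] F [-0.1  0.3  1.8] w 0.7 q [ 0.45  0.65  1.75 -0.01  0.76  0.3 ]
```

```bash
python3 - <<'E'
from h import *
from workcell import ctrl
for n in ("top","scene"):
    d=ctrl.get_image(n); cv2.imwrite(f"pics/{n}2.png",d["img"][:,:,::-1]); np.savez(f"{n}2.npz",**d)
crop("pics/scene2.png","pics/cs4.png",210,130,180,150,4)
st()
print(proj(d,[540.8,268.8,22]))
E
```

```text
t 4.47 p [540.8 268.8  22. ] fix [-60.3  49.7] jawyaw 0.1564 tilt [-1.    -0.013 -0.017] F [ 0.7  0.3 -0. ] w 0.6 q [ 0.45  0.65  1.75 -0.01  0.76  0.3 ]
[278.51821146 230.93053859]
```

View pics/cs4.png

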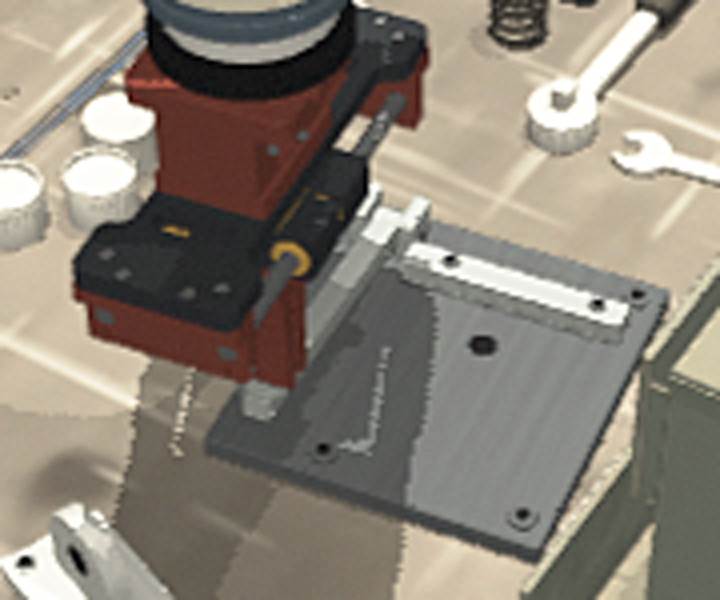

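```bash
python3 - <<'E'
from h import *
S=load("scene2")
for c in [(258,390),(268,390),(262,405),(340,270),(360,240),(320,300),(325,320),(385,225),(280,375),(400,400),(480,300),(520,420)]:
    p=p3(S,*((np.array(c)+.5)/4-.5+[210,130])); print(c,p.round(1),w2f(*p[:2]).round(1))
crop("pics/scene2.png","pics/cs5.png",255,195,70,50,10)
E
```

```text
(258, 390) [529.8 269.   41.2] [-71.1  51.6]
(268, 390) [532.8 266.2  40. ] [-68.5  48.4]
(262, 405) [526.9 265.3  37. ] [-74.5  48.4]
(340, 270) [617.1 286.7  27.5] [17.9 55.6]
(360, 240) [637.  289.2  28. ] [38. 55.]
(320, 300) [592.8 280.8  32.9] [-7.  53.5]
(325, 320) [585.3 273.4  31.3] [-15.6  47.3]
(385, 225) [654.8 287.6  23.6] [55.2 50.6]
(280, 375) [532.  259.2  53.6] [-70.4  41.5]
(400, 400) [578.7 231.9  11.5] [-28.5   7.4]
(480, 300) [646.3 233.3  12.7] [38.5 -1.6]
(520, 420) [595.7 183.6  11.4] [-19.1 -43. ]
```

View pics/cs5.png

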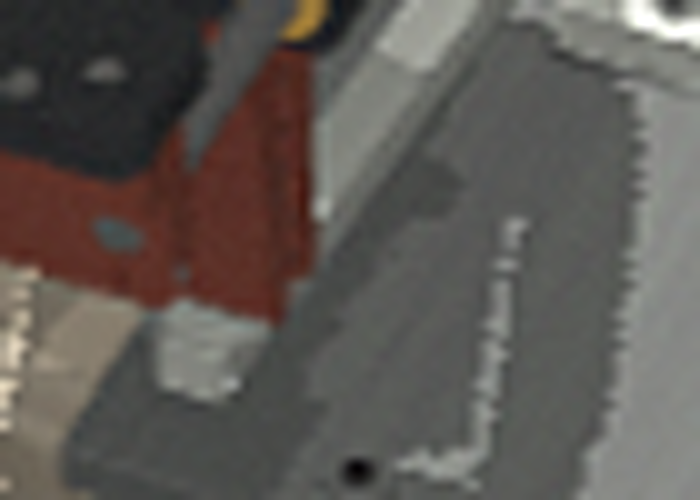

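```bash
python3 - <<'E'
from h import *
S=load("scene2"); im=cv2.imread("pics/scene2.png"); x0,y0,s=235,170,8
im=cv2.resize(im[y0:y0+75,x0:x0+100],None,fx=s,fy=s,interpolation=cv2.INTER_CUBIC)
def box(cs,col):
    q=[((proj(S,[*f2w(c[0],c[1]),c[2]])-[x0,y0]+.5)*s).astype(int) for c in cs]
    for i in range(8):
        for k in (1,2,4):
            j=i^k
            if j>i: cv2.line(im,tuple(map(int,q[i])),tuple(map(int,q[j])),col,1)
def bar(th,col):
    cs=[]
    for u in(0,137):
        for y in(46,58):
            for v in(-5.5,5.5): cs.append((62-u*np.cos(th)+v*np.sin(th),y,19+u*np.sin(th)+v*np.cos(th)))
    box(cs,col)
bar(0,(0,255,0)); bar(0.1,(0,255,255))
box([(-60.3+a,49.7+b,22+c) for a in(-13.5,13.5) for b in(-10,10) for c in(0,30)],(255,0,255))
cv2.imwrite("pics/ov1.png",im)
E
```

```text
(no output)
```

View pics/ov1.png

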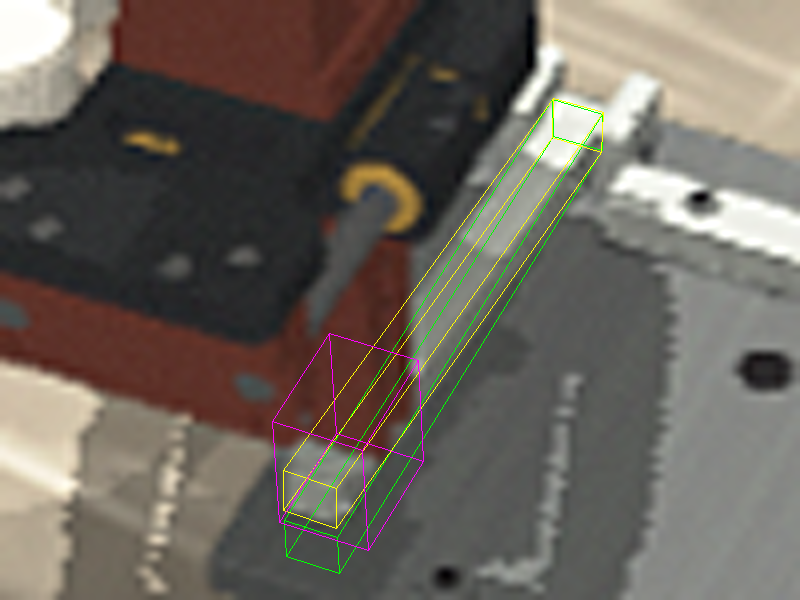

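```bash
python3 - <<'E'
from h import *
for n,P in(("scene1",[621.6,272.1,191.3]),("scene2",[540.8,268.8,22])):
    S=load(n); im=cv2.imread(f"pics/{n}.png"); u=proj(S,P); x0,y0=[int(a)-40 for a in u]; s=7
    im=cv2.resize(im[y0:y0+80,x0:x0+80],None,fx=s,fy=s,interpolation=cv2.INTER_CUBIC)
    c,si=np.cos(.155),np.sin(.155)
    q=[]
    for a in(-13.5,13.5):
      for b in(-10,10):
        for h in(0,30): q.append(tuple(int(t) for t in ((proj(S,[P[0]+c*a-si*b,P[1]+si*a+c*b,P[2]+h])-[x0,y0]+.5)*s)))
    for i in range(8):
        for k in(1,2,4):
            if i^k>i: cv2.line(im,q[i],q[i^k],(255,0,255),1)
    cv2.imwrite(f"pics/ov_{n}.png",im)
    # depth around
    for dv in range(-14,12,3): print(n,dv,p3(S,u[0],u[1]+dv).round(0))
E
```

```text
scene1 -14 [615. 268. 223.]
scene1 -11 [614. 267. 219.]
scene1 -8 [853. 423.   1.]
scene1 -5 [837. 412.   8.]
scene1 -2 [836. 412.   1.]
scene1 1 [831. 409.  -2.]
scene1 4 [821. 403.  -1.]
scene1 7 [813. 397.  -0.]
scene1 10 [801. 390.   3.]
scene2 -14 [535. 263.  64.]
scene2 -11 [533. 262.  60.]
scene2 -8 [534. 263.  51.]
scene2 -5 [532. 262.  46.]
scene2 -2 [531. 261.  41.]
scene2 1 [536. 265.  26.]
scene2 4 [541. 269.  12.]
scene2 7 [535. 266.  12.]
scene2 10 [528. 261.  14.]
```

View pics/ov_scene1.png

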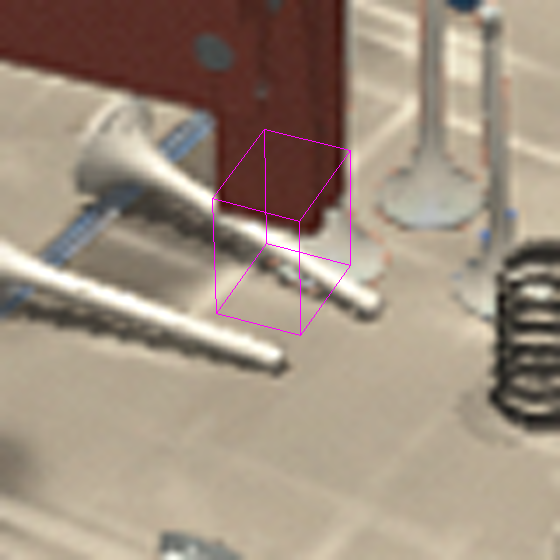

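View pics/ov_scene2.png

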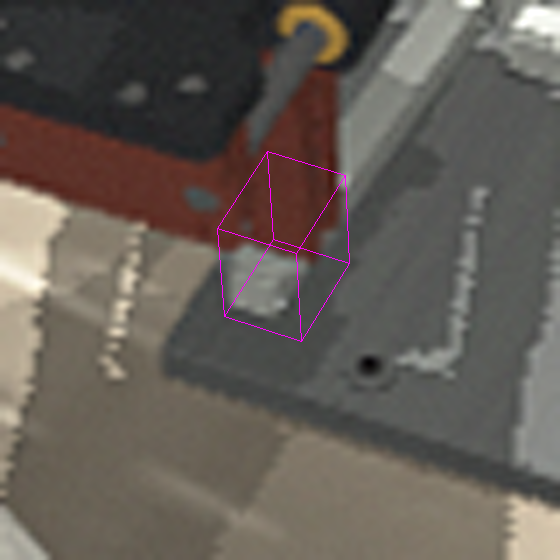

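Call:
send_rows(rows=[[2, 0, 0, 0], [2, 0, 0, 0], [2, 0, 0, 0]])

```text
t: 4.72
ee_pos: [541.8, 269.0, 16.9]
orientation: [-0.133, 1.581, 0.112]
ft_force: [-1.3, -0.5, 1.0]
width: 0.3
```

```bash
python3 -c "
from h import *
from workcell import ctrl
st(); print(ctrl.grip_depth)"
```

```text
t 4.72 p [541.8 269.   16.9] fix [-59.2  49.8] jawyaw 0.1562 tilt [-1.    -0.012 -0.014] F [-1.3 -0.5  1. ] w 0.3 q [ 0.45  0.65  1.75 -0.01  0.75  0.3 ]
18.700000000000003
```

Call:
send_rows(rows=[[2, 0, 0, 0], [2, 0, 0, 0], [1.5, 0, 0, 0]])

```text
t: 4.97
ee_pos: [541.8, 269.0, 11.1]
orientation: [-0.133, 1.58, 0.113]
ft_force: [-1.0, -0.4, 1.4]
width: 0.3
```

```bash
python3 -c "
from h import *
st()"
```

```text
t 4.97 p [541.8 269.   11.1] fix [-59.2  49.7] jawyaw 0.1563 tilt [-1.    -0.012 -0.014] F [-1.  -0.4  1.4] w 0.3 q [ 0.45  0.66  1.75 -0.01  0.74  0.3 ]
```

Call:
send_rows(rows=[[1.5, 0, 0, 0], [1.5, 0, 0, 0]])

```text
t: 5.13
ee_pos: [541.6, 268.9, 7.8]
orientation: [-0.133, 1.581, 0.113]
ft_force: [-1.7, 1.3, 7.1]
width: 0.7
```

```bash
python3 -c "
from h import *
st()"
```

```text
t 5.13 p [541.6 268.9   7.8] fix [-59.4  49.7] jawyaw 0.1563 tilt [-1.    -0.012 -0.014] F [-1.7  1.3  7.1] w 0.7 q [ 0.45  0.67  1.75 -0.01  0.74  0.3 ]
```

Call:
send_rows(rows=[[2, 0, 0, 0], [2, 0, 0, 0], [2, 0, 0, 0]])

```text
t: 5.38
ee_pos: [541.7, 269.0, 7.3]
orientation: [-0.134, 1.581, 0.112]
ft_force: [-8.4, -3.4, 22.5]
width: 0.5
```

```bash
python3 - <<'E'
from h import *
from workcell import ctrl
st()
d=ctrl.get_image("scene"); cv2.imwrite("pics/scene3.png",d["img"][:,:,::-1]); np.savez("scene3.npz",**d)
crop("pics/scene3.png","pics/cs6.png",240,170,90,70,8)
E
```

```text
t 5.38 p [541.7 269.    7.3] fix [-59.3  49.8] jawyaw 0.1563 tilt [-1.    -0.012 -0.015] F [-8.4 -3.4 22.5] w 0.5 q [ 0.45  0.67  1.75 -0.01  0.74  0.3 ]
```

View pics/cs6.png

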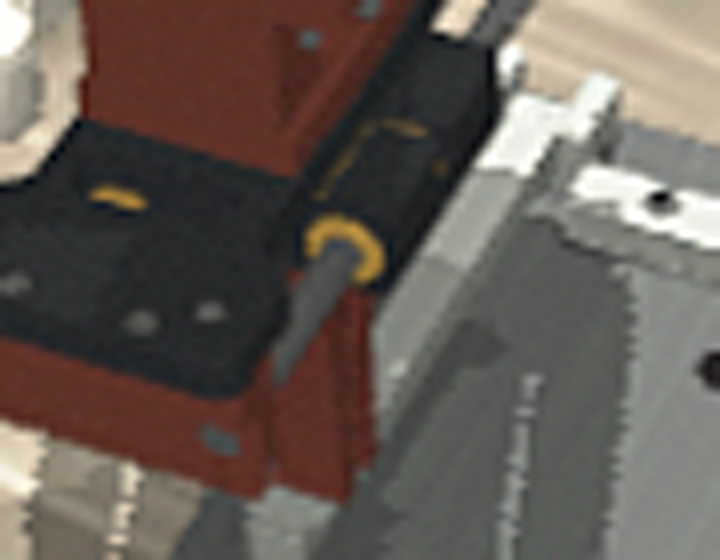

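Call:
send_rows(rows=[[-15, 0, 0, 0], [-20, 0, 0, 0], [-20, 0, 0, 0], [-20, 0, 0, 0.105], [0, 0, 0, 0.105], [0, 0, 0, 0.105], [0, 0, 0, 0.105], [0, 0, 0, 0.105], [0, 0, 0, 0]], fingers=1)

```text
t: 6.18
ee_pos: [544.7, 270.6, 87.4]
orientation: [0.297, 1.554, -0.319]
ft_force: [-0.1, 0.0, -0.1]
width: 56.9
```

```bash
python3 -c "
from h import *
go([431.2,280.7,85])"
```

```text
t 6.18 p [544.7 270.6  87.4] fix [-56.2  50.9] jawyaw -0.3926 tilt [-1.    -0.015 -0.002] F [-0.1  0.  -0.1] w 56.9 q [ 0.45  0.55  1.73 -0.01  0.87  0.85]
tool shift [   3.2  -34.1 -108.7] len 113.9
```

Call:
send_rows(rows=[[0, -6, -20, -0.012], [0, -7, -25, -0.012], [0, -7, -25, 0], [0, -7, -22, 0], [0, -4, -12, 0], [0, 0, 0, 0], [0, 0, 0, 0]])

```text
t: 6.77
ee_pos: [434.6, 279.4, 87.1]
orientation: [0.263, 1.556, -0.283]
ft_force: [-0.0, 0.4, -0.3]
width: 87.8
```

```bash
python3 - <<'E'
from h import *
from workcell import ctrl
go([431.2,280.7,85])
for n in ("top","scene"):
    d=ctrl.get_image(n); cv2.imwrite(f"pics/{n}4.png",d["img"][:,:,::-1]); np.savez(f"{n}4.npz",**d)
crop("pics/scene4.png","pics/cs7.png",180,150,200,150,4)
st()
E
```

```text
t 6.77 p [434.6 279.4  87.1] fix [-163.5   76.6] jawyaw -0.3478 tilt [-1.    -0.013 -0.   ] F [-0.   0.4 -0.3] w 87.8 q [ 0.55  0.44  1.94 -0.01  0.77  0.91]
tool shift [ 2.1  0.1 -3.7] len 4.2
t 6.87 p [435.4 279.4  87. ] fix [-162.7   76.4] jawyaw -0.3494 tilt [-1.    -0.013  0.   ] F [-0.2 -0.3  0.3] w 87.6 q [ 0.55  0.44  1.94 -0.01  0.77  0.91]
```

View pics/cs7.png

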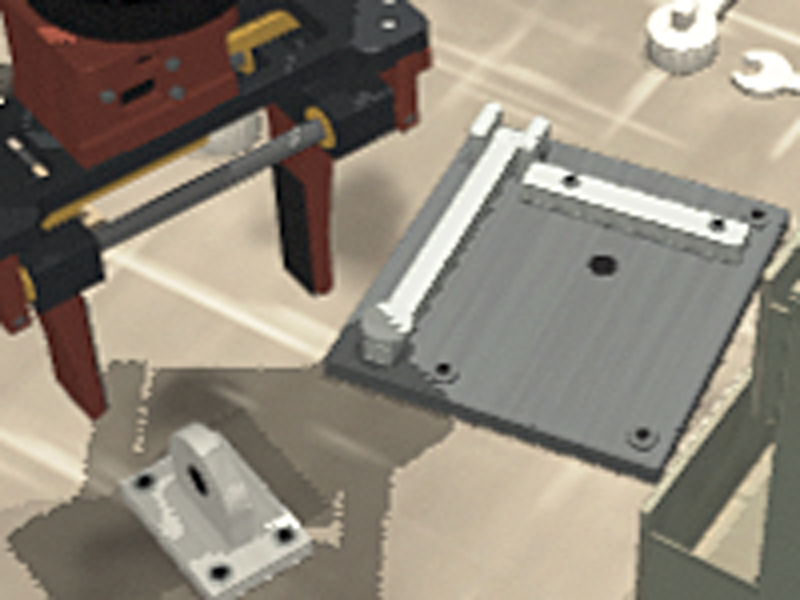

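View pics/top4.png

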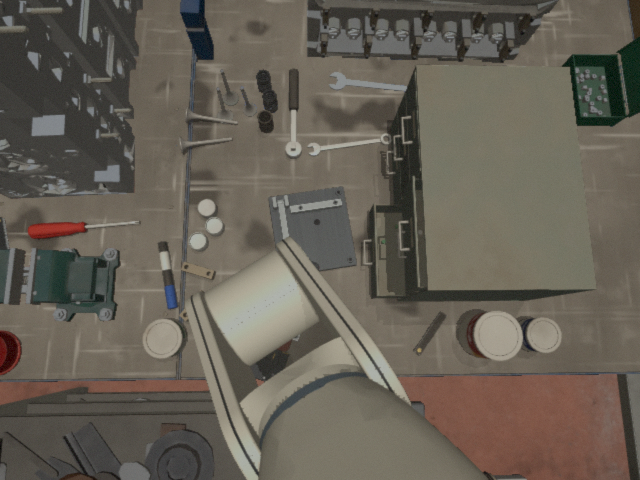

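```bash
python3 - <<'E'
from h import *
S=load("scene4"); s=np.array([435.0,279.4]); a=-.349; j=np.array([np.cos(a),np.sin(a)])
for c in [(92,408),(88,395),(75,350),(318,285),(310,270),(298,275)]:
    p=p3(S,*((np.array(c)+.5)/4-.5+[180,150])); dd=p[:2]-s; print(c,p.round(1),"along jaw",round(dd@j,1),"perp",round(dd@[-j[1],j[0]],1))
for h in (87,107): 
  for e in(-50,50): print(h,e,(proj(S,[*(s+e*j),h])-[180,150])*4)
# bed pts for fixture refine: bar end/fence after shutting
for c in [(530,165),(742,245)]:
    pass
E
```

```text
(92, 408) [383.7 286.6 114. ] along jaw -50.7 perp -10.8
(88, 395) [383.6 287.2 120.6] along jaw -50.9 perp -10.2
(75, 350) [380.8 286.  147.4] along jaw -53.2 perp -12.3
(318, 285) [474.4 253.8 113.9] along jaw 45.8 perp -10.6
(310, 270) [473.3 255.9 121.7] along jaw 44.0 perp -9.0
(298, 275) [476.  264.1 112. ] along jaw 43.8 perp -0.3
87 -50 [ 86.51122795 436.19131729]
87 50 [314.21366213 311.44361641]
107 -50 [ 78.97619956 400.11839673]
107 50 [310.74226179 274.95823667]
```

Call:
send_rows(rows=[[18, 0, -4, 0.02], [22, 0, 0, 0], [20, 0, 0, 0], [8, 0, 0, 0], [0, 0, 0, 0]])

```text
t: 7.28
ee_pos: [440.7, 282.4, 18.4]
orientation: [0.287, 1.545, -0.295]
ft_force: [0.3, -0.6, 0.6]
width: 88.3
```

```bash
python3 -c "
from h import *
go([431.2,280.7,1])"
```

```text
t 7.28 p [440.7 282.4  18.4] fix [-157.1   78.6] jawyaw -0.3712 tilt [-1.    -0.004  0.007] F [ 0.3 -0.6  0.6] w 88.3 q [ 0.55  0.57  1.95 -0.01  0.62  0.93]
tool shift [17.3 -4.9 -8.4] len 19.9
```

Call:
send_rows(rows=[[6, -3, -6, 0], [7, -2, -3, 0], [3, 0, 0, 0], [0, 0, 0, 0]])

```text
t: 7.62
ee_pos: [432.1, 281.2, 2.3]
orientation: [0.289, 1.543, -0.295]
ft_force: [-0.2, -0.2, 0.2]
width: 87.8
```

```bash
python3 - <<'E'
from h import *
from workcell import ctrl
go([431.2,280.7,1])
d=ctrl.get_image("scene"); cv2.imwrite("pics/scene5.png",d["img"][:,:,::-1]); np.savez("scene5.npz",**d)
crop("pics/scene5.png","pics/cs8.png",160,190,140,120,5)
E
```

```text
t 7.62 p [432.1 281.2   2.3] fix [-165.7   78.7] jawyaw -0.3721 tilt [-1.    -0.002  0.009] F [-0.2 -0.2  0.2] w 87.8 q [ 0.56  0.59  1.97 -0.02  0.58  0.94]
tool shift [ 1.2 -0.8 -0.7] len 1.6
```

View pics/cs8.png

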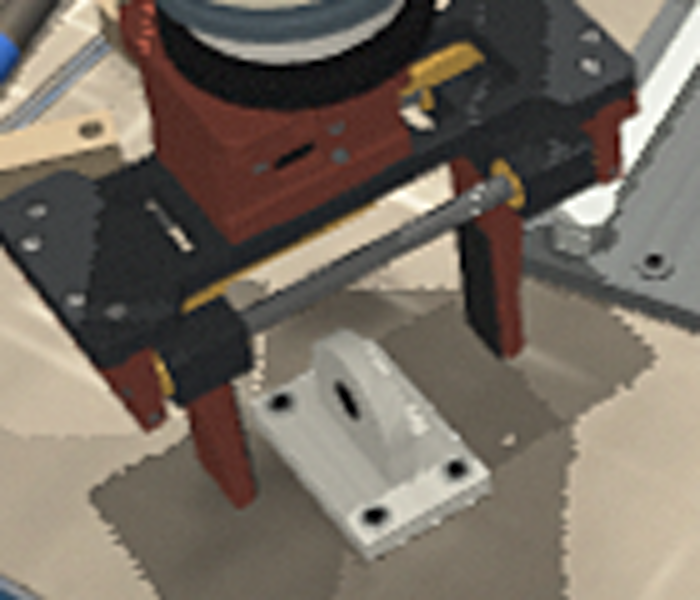

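Call:
send_rows(rows=[[0, 0, 0, 0], [0, 0, 0, 0], [0, 0, 0, 0], [0, 0, 0, 0], [0, 0, 0, 0], [0, 0, 0, 0], [0, 0, 0, 0], [0, 0, 0, 0], [0, 0, 0, 0]], fingers=0)

```text
t: 8.42
ee_pos: [433.8, 282.4, 4.8]
orientation: [0.291, 1.54, -0.292]
ft_force: [-1.1, -0.2, -0.2]
width: 31.0
```

```bash
python3 - <<'E'
from h import *
st()
E
```

```text
t 8.42 p [433.8 282.4   4.8] fix [-163.8   79.7] jawyaw -0.3716 tilt [-1.     0.001  0.011] F [-1.1 -0.2 -0.2] w 31.0 q [ 0.56  0.58  1.97 -0.02  0.58  0.94]
```

Call:
send_rows(rows=[[2, -1, -1, 0], [2, 0, -1, 0], [1, 0, 0, 0], [0, 0, 0, 0], [0, 0, 0, 0], [0, 0, 0, 0]])

```text
t: 8.92
ee_pos: [431.6, 282.2, -0.6]
orientation: [0.29, 1.539, -0.291]
ft_force: [-1.1, -1.4, 1.5]
width: 9.6
```

```bash
python3 - <<'E'
from h import *
from workcell import ctrl
st()
d=ctrl.get_image("scene"); cv2.imwrite("pics/scene6.png",d["img"][:,:,::-1]); np.savez("scene6.npz",**d)
crop("pics/scene6.png","pics/cs9.png",160,190,140,120,5)
E
```

```text
t 8.92 p [431.6 282.2  -0.6] fix [-166.1   79.8] jawyaw -0.3712 tilt [-1.     0.001  0.012] F [-1.1 -1.4  1.5] w 9.6 q [ 0.56  0.59  1.97 -0.02  0.57  0.95]
```

View pics/cs9.png

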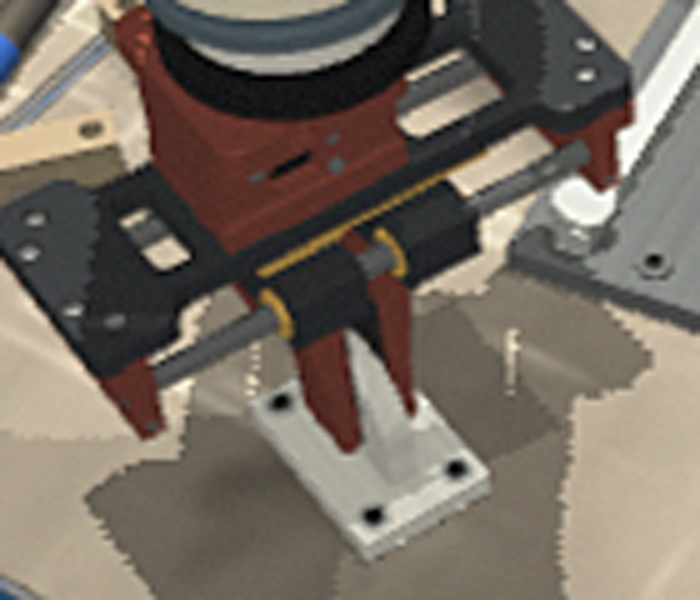

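Call:
send_rows(rows=[[-10, 0, 0, 0], [-15, 0, 0, 0], [-15, 0, 0, 0], [-10, 0, 0, 0], [0, 0, 0, -0.1], [0, 0, 0, -0.1], [0, 0, 0, -0.1], [0, 0, 0, -0.1], [0, 0, 0, -0.1], [0, 0, 0, -0.025]])

```text
t: 9.8
ee_pos: [428.5, 281.1, 54.4]
orientation: [-0.143, 1.559, 0.135]
ft_force: [-0.1, -0.7, -2.6]
width: 9.6
```

```bash
python3 - <<'E'
from h import *
go([*f2w(2,-3),55])
E
```

```text
t 9.8 p [428.5 281.1  54.4] fix [-169.4   79.2] jawyaw 0.1776 tilt [-1.    -0.006  0.007] F [-0.1 -0.7 -2.6] w 9.6 q [ 0.56  0.49  1.97 -0.01  0.68  0.39]
tool shift [  1.  -86.  169.5] len 190.0
```

Call:
send_rows(rows=[[0, -8, 16, 0.01], [0, -13, 26, 0.01], [0, -13, 26, 0], [0, -13, 26, 0], [0, -13, 26, 0], [0, -12, 22, 0], [0, -8, 14, 0], [0, 0, 0, 0], [0, 0, 0, 0]])

```text
t: 10.55
ee_pos: [598.6, 223.5, 57.5]
orientation: [-0.132, 1.564, 0.121]
ft_force: [-0.7, 0.6, -3.1]
width: 10.2
```

```bash
python3 - <<'E'
from h import *
go([*f2w(2,-3),30])
E
```

```text
t 10.55 p [598.6 223.5  57.5] fix [-10.1  -4. ] jawyaw 0.1609 tilt [-1.    -0.007  0.002] F [-0.7  0.6 -3.1] w 10.2 q [ 0.34  0.62  1.68 -0.01  0.84  0.19]
tool shift [27.5  1.1 12.1] len 30.1
```

Check by picture before lowering.

```bash
python3 - <<'E'
from h import *
from workcell import ctrl
st()
d=ctrl.get_image("scene"); cv2.imwrite("pics/scene7.png",d["img"][:,:,::-1]); np.savez("scene7.npz",**d)
crop("pics/scene7.png","pics/cs10.png",230,120,170,150,4)
st()
E
```

```text
t 10.55 p [598.6 223.5  57.5] fix [-10.1  -4. ] jawyaw 0.1609 tilt [-1.    -0.007  0.002] F [-0.7  0.6 -3.1] w 10.2 q [ 0.34  0.62  1.68 -0.01  0.84  0.19]
t 10.6 p [598.5 223.6  57.6] fix [-10.2  -3.9] jawyaw 0.1612 tilt [-1.    -0.007  0.002] F [ 0.6 -0.1 -2. ] w 9.9 q [ 0.34  0.62  1.68 -0.01  0.84  0.19]
```

View pics/cs10.png

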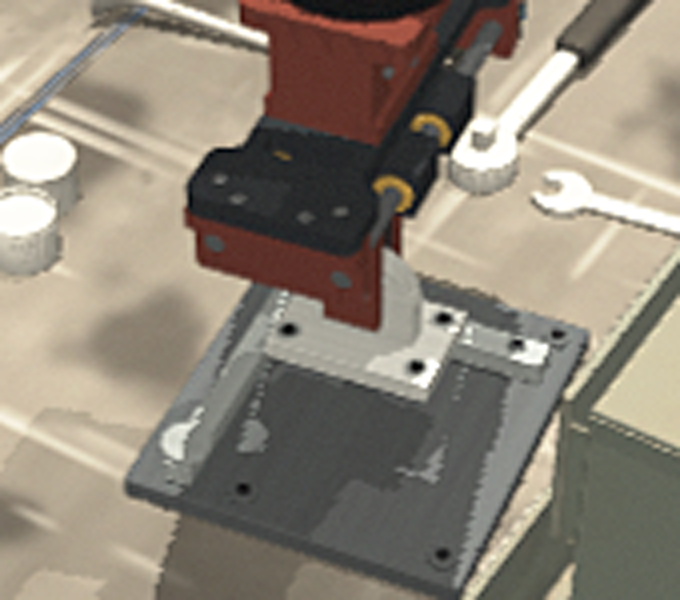

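Call:
send_rows(rows=[[8, 0, 4, 0.003], [10, 0, 4, 0.002], [8, 0, 0, 0], [5, 0, 0, 0], [2, 0, 0, 0], [0, 0, 0, 0]])

```text
t: 11.1
ee_pos: [601.3, 226.4, 19.9]
orientation: [-0.132, 1.57, 0.119]
ft_force: [0.1, -0.5, -2.8]
width: 9.7
```

```bash
python3 - <<'E'
from h import *
go([*f2w(10,6),13])
E
```

```text
t 11.1 p [601.3 226.4  19.9] fix [-7.  -1.6] jawyaw 0.1593 tilt [-1.    -0.008 -0.003] F [ 0.1 -0.5 -2.8] w 9.7 q [ 0.35  0.69  1.67 -0.01  0.79  0.19]
tool shift [ 6.8  7.5 17. ] len 19.8
```

Call:
send_rows(rows=[[1, 2, 5, 0.002], [1, 2, 5, 0.002], [1, 1, 3, 0], [1, 0, 0, 0], [1, 0, 0, 0]])

```text
t: 11.52
ee_pos: [614.9, 234.8, 14.7]
orientation: [-0.128, 1.569, 0.116]
ft_force: [-0.7, -0.5, -3.0]
width: 10.0
```

```bash
python3 - <<'E'
from h import *
go([*f2w(12,9),12])
E
```

```text
t 11.52 p [614.9 234.8  14.7] fix [7.7 4.6] jawyaw 0.1556 tilt [-1.    -0.008 -0.003] F [-0.7 -0.5 -3. ] w 10.0 q [ 0.35  0.71  1.64 -0.01  0.8   0.2 ]
tool shift [2.6 4.4 4.3] len 6.7
```

Call:
send_rows(rows=[[1, 0, 0, 0], [1, 0, 0, 0], [0.5, 0, 0, 0]])

```text
t: 11.77
ee_pos: [615.1, 234.8, 12.2]
orientation: [-0.128, 1.569, 0.116]
ft_force: [-0.3, 0.5, -2.9]
width: 9.6
```

```bash
python3 - <<'E'
from h import *
go([*f2w(12,9),12])
E
```

```text
t 11.77 p [615.1 234.8  12.2] fix [7.9 4.6] jawyaw 0.1555 tilt [-1.    -0.008 -0.002] F [-0.3  0.5 -2.9] w 9.6 q [ 0.35  0.71  1.64 -0.01  0.8   0.2 ]
tool shift [0.2 4.4 4.1] len 6.0
```

Call:
send_rows(rows=[[0.6, 0, 0, 0], [0.6, 0, 0, 0]])

```text
t: 11.93
ee_pos: [615.1, 234.7, 11.4]
orientation: [-0.128, 1.569, 0.116]
ft_force: [-2.4, -1.1, 5.0]
width: 10.2
```

```bash
python3 - <<'E'
from h import *
st()
E
```

```text
t 11.93 p [615.1 234.7  11.4] fix [7.9 4.5] jawyaw 0.1553 tilt [-1.    -0.008 -0.002] F [-2.4 -1.1  5. ] w 10.2 q [ 0.35  0.71  1.64 -0.01  0.8   0.2 ]
```

Call:
send_rows(rows=[[-0.6, 1, 1.5, 0], [0, 1.5, 1.5, 0], [0, 1, 1, 0]])

```text
t: 12.18
ee_pos: [618.6, 238.7, 12.3]
orientation: [-0.128, 1.569, 0.116]
ft_force: [0.2, 0.7, -2.4]
width: 10.1
```

```bash
python3 - <<'E'
from h import *
st()
E
```

```text
t 12.18 p [618.6 238.7  12.3] fix [12.   7.9] jawyaw 0.1549 tilt [-1.    -0.008 -0.002] F [ 0.2  0.7 -2.4] w 10.1 q [ 0.35  0.72  1.62 -0.01  0.8   0.21]
```

Call:
send_rows(rows=[[0.3, 1, 1, 0], [0, 1, 1, 0]])

```text
t: 12.35
ee_pos: [620.6, 241.3, 11.8]
orientation: [-0.128, 1.569, 0.116]
ft_force: [0.1, 0.4, -2.6]
width: 9.8
```

```bash
python3 - <<'E'
from h import *
st()
E
```

```text
t 12.35 p [620.6 241.3  11.8] fix [14.4 10.2] jawyaw 0.1551 tilt [-1.    -0.008 -0.002] F [ 0.1  0.4 -2.6] w 9.8 q [ 0.36  0.72  1.62 -0.01  0.81  0.21]
```

Call:
send_rows(rows=[[0, 0.8, 0.6, 0], [0, 0.8, 0.6, 0]])

```text
t: 12.52
ee_pos: [620.9, 242.7, 11.5]
orientation: [-0.129, 1.571, 0.115]
ft_force: [-2.7, -6.1, 4.3]
width: 9.9
```

```bash
python3 - <<'E'
from h import *
st()
E
```

```text
t 12.52 p [620.9 242.7  11.5] fix [14.8 11.5] jawyaw 0.1551 tilt [-1.    -0.009 -0.004] F [-2.7 -6.1  4.3] w 9.9 q [ 0.36  0.72  1.61 -0.01  0.81  0.21]
```

Call:
send_rows(rows=[[-0.6, 0.6, 0.8, 0], [-0.2, 0.6, 0.8, 0]])

```text
t: 12.68
ee_pos: [620.8, 243.1, 11.8]
orientation: [-0.13, 1.574, 0.114]
ft_force: [-2.8, -4.0, 1.1]
width: 9.7
```

```bash
cat >> h.py <<'E'
def ff():
    o,M=st(); F=o["ft_force"]; c,s=np.cos(FX[2]),np.sin(FX[2]); print("F fix",np.round([c*F[0]+s*F[1],-s*F[0]+c*F[1],F[2]],1),"mom",o["moment"].round(2))
E
python3 - <<'E'
from h import *
ff()
E
```

```text
t 12.68 p [620.8 243.1  11.8] fix [14.8 12. ] jawyaw 0.155 tilt [-1.    -0.01  -0.008] F [-2.8 -4.   1.1] w 9.7 q [ 0.36  0.72  1.61 -0.01  0.82  0.21]
F fix [-3.4 -3.6  1.1] mom [-0.94  0.5  -0.15]
```

Call:
send_rows(rows=[[-0.4, 1.2, 1.5, 0], [-0.2, 1.5, 2, 0]])

```text
t: 12.85
ee_pos: [620.7, 243.2, 11.9]
orientation: [-0.134, 1.582, 0.11]
ft_force: [-8.5, -11.5, 8.2]
width: 9.7
```

```bash
python3 - <<'E'
from h import *
ff()
E
```

```text
t 12.85 p [620.7 243.2  11.9] fix [14.8 12. ] jawyaw 0.1552 tilt [-1.    -0.014 -0.016] F [ -8.5 -11.5   8.2] w 9.7 q [ 0.36  0.73  1.6  -0.01  0.83  0.22]
F fix [-10.1 -10.    8.2] mom [-1.82  1.37 -0.15]
```

Call:
send_rows(rows=[[-1, 1.5, 2, 0], [-1, 1.5, 2, 0]])

```text
t: 13.02
ee_pos: [620.7, 243.1, 12.3]
orientation: [-0.138, 1.591, 0.106]
ft_force: [-2.3, -7.8, -1.8]
width: 9.5
```

```bash
python3 - <<'E'
from h import *
ff()
E
```

```text
t 13.02 p [620.7 243.1  12.3] fix [14.7 12. ] jawyaw 0.1547 tilt [-1.    -0.019 -0.025] F [-2.3 -7.8 -1.8] w 9.5 q [ 0.36  0.73  1.6  -0.02  0.84  0.22]
F fix [-3.5 -7.4 -1.8] mom [-1.33  0.65 -0.15]
```

Call:
send_rows(rows=[[0, -1.5, -1.5, 0], [0.5, -1.5, -1.5, 0]])

```text
t: 13.18
ee_pos: [619.4, 240.3, 12.1]
orientation: [-0.137, 1.588, 0.106]
ft_force: [0.1, 2.1, -1.5]
width: 9.6
```

```bash
python3 - <<'E'
from h import *
ff()
E
```

```text
t 13.18 p [619.4 240.3  12.1] fix [13.   9.4] jawyaw 0.1543 tilt [-1.    -0.018 -0.022] F [ 0.1  2.1 -1.5] w 9.6 q [ 0.36  0.73  1.6  -0.02  0.84  0.22]
F fix [ 0.4  2.  -1.5] mom [ 0.37 -0.11  0.02]
```

Call:
send_rows(rows=[[1.5, 0, 0, 0], [2, 0, 0, 0], [2, 0, 0, 0]])

```text
t: 13.43
ee_pos: [619.5, 239.8, 11.6]
orientation: [-0.137, 1.588, 0.107]
ft_force: [-6.9, -3.8, 16.2]
width: 10.2
```

```bash
python3 - <<'E'
from h import *
ff()
E
```

```text
t 13.43 p [619.5 239.8  11.6] fix [13.   8.9] jawyaw 0.155 tilt [-1.    -0.018 -0.022] F [-6.9 -3.8 16.2] w 10.2 q [ 0.36  0.73  1.6  -0.02  0.84  0.21]
F fix [-7.4 -2.7 16.2] mom [-0.22  1.25  0.1 ]
```

```bash
python3 - <<'E'
from h import *
from workcell import ctrl
ff()
d=ctrl.get_image("scene"); cv2.imwrite("pics/scene8.png",d["img"][:,:,::-1]); np.savez("scene8.npz",**d)
crop("pics/scene8.png","pics/cs11.png",270,150,110,90,7)
E
```

```text
t 13.43 p [619.5 239.8  11.6] fix [13.   8.9] jawyaw 0.155 tilt [-1.    -0.018 -0.022] F [-6.9 -3.8 16.2] w 10.2 q [ 0.36  0.73  1.6  -0.02  0.84  0.21]
F fix [-7.4 -2.7 16.2] mom [-0.22  1.25  0.1 ]
```

View pics/cs11.png

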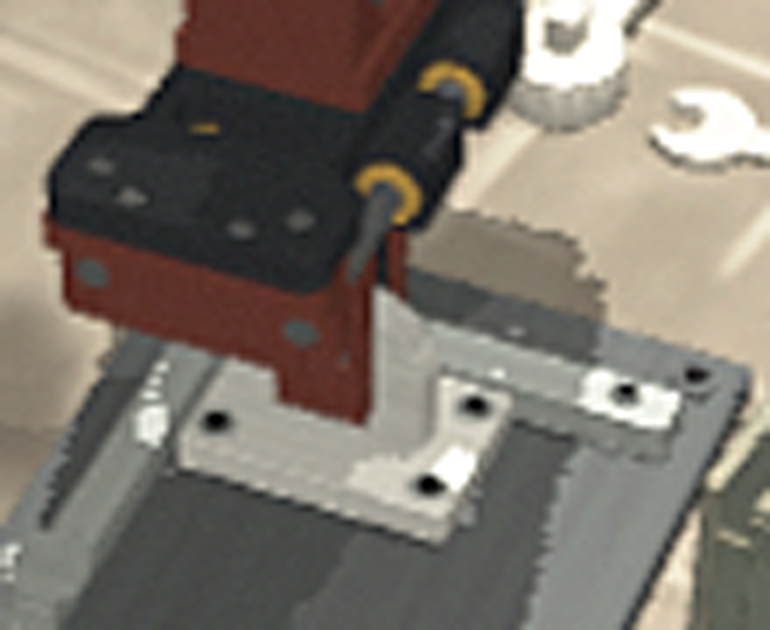

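```bash
cat >> h.py <<'E'
def tilt(n,poly,x0,y0,s,zr=(5,60)):
    d=load(n); m=np.zeros(d["depth"].shape,np.uint8)
    q=((np.array(poly)+.5)/s-.5+[x0,y0]); cv2.fillPoly(m,[q.round().astype(int)],1)
    v,u=np.nonzero(m); P=np.array([p3(d,a,b) for a,b in zip(u,v)])
    f=np.array([w2f(*p[:2]) for p in P]); z=P[:,2]; k=np.ones(len(z),bool)
    for _ in range(6):
        A=np.c_[f,np.ones(len(f))]; c=np.linalg.lstsq(A[k],z[k],rcond=None)[0]; r=z-A@c; k=abs(r)<2.0*max(np.std(r[k]),.3)
    cov=np.var(r[k])*np.linalg.inv(A[k].T@A[k])
    print("n",k.sum(),"slope x,y",c[:2].round(4),"+-",np.sqrt(np.diag(cov))[:2].round(4),"z@mean",(f[k].mean(0)@c[:2]+c[2]).round(2),"at",f[k].mean(0).round(1),"rms",r[k].std().round(2))
E
python3 - <<'E'
from h import *
F=[(195,440),(215,445),(270,425),(365,440),(430,455),(450,385),(505,405),(440,515)]
tilt("scene8",F,270,150,7)
tilt("scene8",[(130,500),(310,560),(400,620),(90,620)],270,150,7)
S=[(250,350),(600,440),(470,610),(70,490)]
tilt("scene0",S,250,145,5)
E
```

```text
n 300 slope x,y [-0.0432 -0.0126] +- [0.0063 0.0043] z@mean 21.93 at [ 4.3 -3.4] rms 1.08
n 388 slope x,y [-0.0008 -0.0018] +- [0.005  0.0025] z@mean 10.91 at [-39.2  19. ] rms 0.86
n 2585 slope x,y [-0.0012  0.0009] +- [0.0009 0.0006] z@mean 11.04 at [-42.3 -14.4] rms 1.14
```

Call:
send_rows(rows=[[2.5, -2, -4, 0], [2.5, -2, -4, 0]])

```text
t: 13.65
ee_pos: [617.9, 238.1, 11.2]
orientation: [-0.133, 1.575, 0.111]
ft_force: [1.9, 3.9, 5.5]
width: 10.1
```

```bash
python3 - <<'E'
from h import *
ff()
E
```

```text
t 13.65 p [617.9 238.1  11.2] fix [11.1  7.4] jawyaw 0.1549 tilt [-1.    -0.013 -0.008] F [1.9 3.9 5.5] w 10.1 q [ 0.36  0.72  1.62 -0.02  0.81  0.21]
F fix [2.5 3.5 5.5] mom [ 0.9  -0.57  0.06]
```

Call:
send_rows(rows=[[2.5, -3, -4, 0], [2.5, -3, -4, 0]])

```text
t: 13.82
ee_pos: [617.4, 235.7, 11.2]
orientation: [-0.126, 1.559, 0.116]
ft_force: [1.9, 8.1, 11.1]
width: 9.8
```

```bash
python3 - <<'E'
from h import *
ff()
E
```

```text
t 13.82 p [617.4 235.7  11.2] fix [10.3  5.2] jawyaw 0.1545 tilt [-1.    -0.007  0.008] F [ 1.9  8.1 11.1] w 9.8 q [ 0.35  0.71  1.64 -0.01  0.78  0.2 ]
F fix [ 3.1  7.7 11.1] mom [ 1.25 -0.03 -0.09]
```

Call:
send_rows(rows=[[2.5, -4, -3, 0], [2.5, -4, -3, 0]])

```text
t: 13.98
ee_pos: [618.3, 232.5, 11.6]
orientation: [-0.119, 1.545, 0.122]
ft_force: [-0.2, 8.5, 12.5]
width: 9.8
```

```bash
python3 - <<'E'
from h import *
ff()
E
```

```text
t 13.98 p [618.3 232.5  11.6] fix [10.7  1.8] jawyaw 0.1537 tilt [-1.     0.     0.022] F [-0.2  8.5 12.5] w 9.8 q [ 0.34  0.71  1.65 -0.01  0.76  0.19]
F fix [ 1.1  8.4 12.5] mom [ 1.21  0.36 -0.06]
```

Call:
send_rows(rows=[[-0.8, 1, 0.5, 0], [-0.2, 2, 1, 0], [0, 2, 0.7, 0]])

```text
t: 14.23
ee_pos: [620.1, 238.4, 13.7]
orientation: [-0.119, 1.543, 0.123]
ft_force: [-0.5, 1.0, -3.7]
width: 9.4
```

```bash
python3 - <<'E'
from h import *
ff()
E
```

```text
t 14.23 p [620.1 238.4  13.7] fix [13.4  7.4] jawyaw 0.1541 tilt [-1.     0.001  0.024] F [-0.5  1.  -3.7] w 9.4 q [ 0.35  0.71  1.64 -0.01  0.77  0.2 ]
F fix [-0.3  1.1 -3.7] mom [-0.04  0.03  0.03]
```

```bash
python3 - <<'E'
from h import *
from workcell import ctrl
d=ctrl.get_image("scene"); cv2.imwrite("pics/scene9.png",d["img"][:,:,::-1]); np.savez("scene9.npz",**d)
F=[(195,440),(215,445),(270,425),(365,440),(430,455),(450,385),(505,405),(440,515)]
tilt("scene9",F,270,150,7)
im=cv2.imread("pics/scene9.png")[150:240,270:380]; im=cv2.resize(im,None,fx=7,fy=7,interpolation=cv2.INTER_CUBIC); cv2.polylines(im,[np.array(F)],1,(0,0,255)); cv2.imwrite("pics/cs12.png",im)
ff()
E
```

```text
n 269 slope x,y [-0.9725 -0.3328] +- [0.0094 0.0203] z@mean 32.17 at [-7.3 -4.4] rms 6.1
t 14.28 p [620.1 238.8  13.5] fix [13.5  7.8] jawyaw 0.1542 tilt [-1.     0.001  0.024] F [ 0.7  0.  -3.2] w 9.6 q [ 0.35  0.71  1.64 -0.01  0.77  0.2 ]
F fix [ 0.7 -0.1 -3.2] mom [ 0.    0.05 -0.  ]
```

View pics/cs12.png

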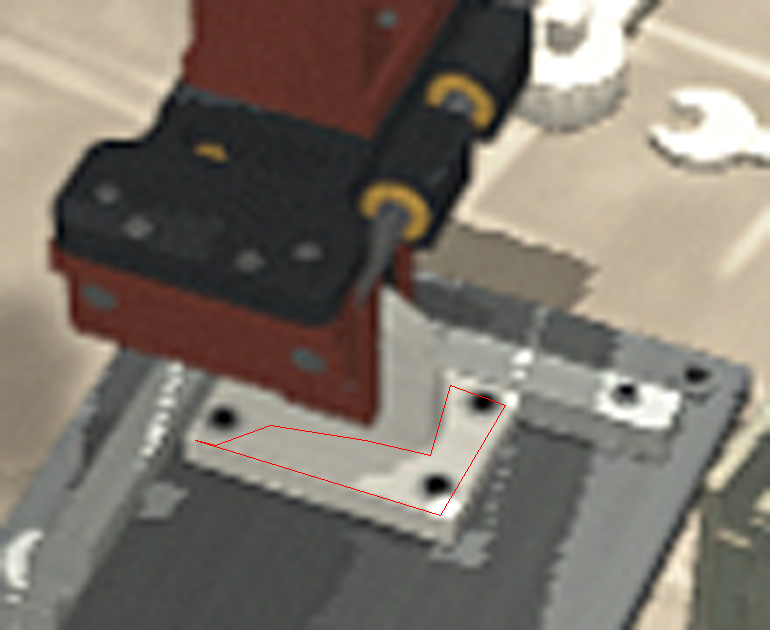

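```bash
sed -i 's/k=np.ones(len(z),bool)/k=(z>zr[0])\&(z<zr[1])\&(abs(z-np.median(z))<3.5)/' h.py; python3 - <<'E'
from h import *
F=[(205,438),(270,440),(365,455),(430,460),(455,390),(500,405),(440,508)]
tilt("scene9",F,270,150,7); tilt("scene8",F,270,150,7)
E
```

```text
n 203 slope x,y [ 0.026  -0.0063] +- [0.0075 0.0053] z@mean 23.49 at [ 3.7 -6.7] rms 1.01
n 208 slope x,y [-0.037 -0.021] +- [0.0073 0.0053] z@mean 22.01 at [ 4.6 -6.1] rms 1.05
```

Call:
send_rows(rows=[[0.7, 1, 0.4, 0], [0.7, 1, 0.3, 0], [0.3, 0.7, 0.2, 0]])

```text
t: 14.53
ee_pos: [620.0, 240.5, 11.4]
orientation: [-0.122, 1.546, 0.122]
ft_force: [-1.4, -5.7, 9.9]
width: 9.8
```

```bash
python3 - <<'E'
from h import *
ff()
E
```

```text
t 14.53 p [620.  240.5  11.4] fix [13.6  9.6] jawyaw 0.1556 tilt [-1.    -0.002  0.021] F [-1.4 -5.7  9.9] w 9.8 q [ 0.36  0.71  1.64 -0.01  0.77  0.21]
F fix [-2.3 -5.4  9.9] mom [-1.31  0.64 -0.01]
```

Call:
send_rows(rows=[[-0.5, 1, 0.6, 0], [0, 1, 0.6, 0]])

```text
t: 14.7
ee_pos: [620.6, 242.1, 11.5]
orientation: [-0.122, 1.547, 0.121]
ft_force: [-0.7, -1.2, -1.9]
width: 10.0
```

```bash
python3 - <<'E'
from h import *
ff()
E
```

```text
t 14.7 p [620.6 242.1  11.5] fix [14.5 11. ] jawyaw 0.1554 tilt [-1.    -0.003  0.02 ] F [-0.7 -1.2 -1.9] w 10.0 q [ 0.36  0.71  1.63 -0.01  0.77  0.21]
F fix [-0.8 -1.1 -1.9] mom [-0.19  0.1   0.03]
```

Call:
send_rows(rows=[[-0.2, 1.2, 1.2, 0], [-0.4, 1.5, 1.5, 0]])

```text
t: 14.87
ee_pos: [620.9, 243.2, 11.3]
orientation: [-0.126, 1.552, 0.119]
ft_force: [-4.5, -12.1, 4.9]
width: 9.8
```

```bash
python3 - <<'E'
from h import *
ff()
E
```

```text
t 14.87 p [620.9 243.2  11.3] fix [14.9 12.1] jawyaw 0.1559 tilt [-1.    -0.006  0.015] F [ -4.5 -12.1   4.9] w 9.8 q [ 0.36  0.72  1.63 -0.01  0.78  0.21]
F fix [ -6.3 -11.2   4.9] mom [-2.23  0.85 -0.14]
```

Call:
send_rows(rows=[[-0.8, 1.3, 2.4, 0]])

```text
t: 14.95
ee_pos: [620.9, 243.1, 11.4]
orientation: [-0.128, 1.557, 0.117]
ft_force: [-5.8, -7.8, 1.8]
width: 9.6
```

```bash
python3 - <<'E'
from h import *
ff()
E
```

```text
t 14.95 p [620.9 243.1  11.4] fix [15. 12.] jawyaw 0.1558 tilt [-1.    -0.008  0.009] F [-5.8 -7.8  1.8] w 9.6 q [ 0.36  0.72  1.62 -0.01  0.79  0.21]
F fix [-6.9 -6.9  1.8] mom [-1.37  1.09 -0.17]
```

```bash
python3 - <<'E'
from h import *
from workcell import ctrl
for i in range(4):
    d=ctrl.get_image("scene"); ff()
cv2.imwrite("pics/scene10.png",d["img"][:,:,::-1]); np.savez("scene10.npz",**d)
F=[(205,438),(270,440),(365,455),(430,460),(455,390),(500,405),(440,508)]
im=cv2.imread("pics/scene10.png")[150:240,270:380]; im=cv2.resize(im,None,fx=7,fy=7,interpolation=cv2.INTER_CUBIC); cv2.polylines(im,[np.array(F)],1,(0,0,255)); cv2.imwrite("pics/cs13.png",im)
tilt("scene10",F,270,150,7)
E
```

```text
t 15.0 p [620.9 243.1  11.4] fix [15. 12.] jawyaw 0.1558 tilt [-1.    -0.008  0.009] F [-5.8 -8.9  3.5] w 9.8 q [ 0.36  0.72  1.62 -0.01  0.79  0.21]
F fix [-7.1 -7.9  3.5] mom [-1.45  0.96 -0.17]
t 15.05 p [620.9 243.2  11.4] fix [14.9 12. ] jawyaw 0.1557 tilt [-1.    -0.008  0.009] F [-4.9 -7.8  3.6] w 10.1 q [ 0.36  0.72  1.62 -0.01  0.79  0.21]
F fix [-6.  -7.   3.6] mom [-1.45  0.98 -0.13]
t 15.1 p [620.9 243.1  11.4] fix [15. 12.] jawyaw 0.1557 tilt [-1.    -0.008  0.009] F [-4.8 -7.3  3. ] w 9.8 q [ 0.36  0.72  1.62 -0.01  0.79  0.21]
F fix [-5.9 -6.4  3. ] mom [-1.35  0.92 -0.15]
t 15.15 p [620.9 243.2  11.4] fix [15. 12.] jawyaw 0.1557 tilt [-1.    -0.008  0.009] F [-5.1 -6.9  2.8] w 10.0 q [ 0.36  0.72  1.62 -0.01  0.79  0.21]
F fix [-6.1 -6.   2.8] mom [-1.46  0.9  -0.19]
n 195 slope x,y [-0.0145 -0.0128] +- [0.0068 0.0049] z@mean 21.54 at [ 5.7 -6.4] rms 0.94
```

View pics/cs13.png

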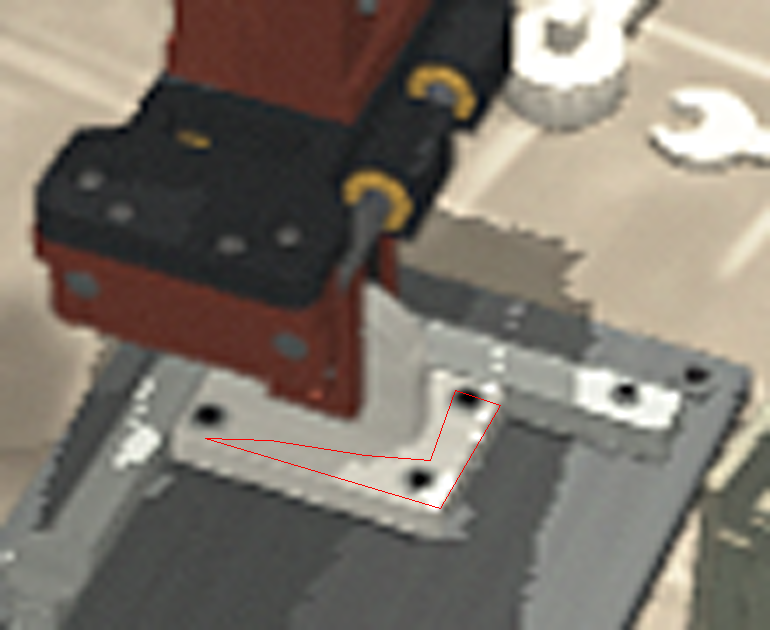

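Call:
send_rows(rows=[[-1.6, 2.1, 3.9, 0]])

```text
t: 15.23
ee_pos: [620.9, 243.2, 11.5]
orientation: [-0.13, 1.565, 0.114]
ft_force: [-7.5, -11.6, -1.5]
width: 10.2
```

```bash
python3 - <<'E'
from h import *
from workcell import ctrl
ff()
for i in range(4):
    d=ctrl.get_image("scene"); ff()
cv2.imwrite("pics/scene11.png",d["img"][:,:,::-1]); np.savez("scene11.npz",**d)
F=[(205,438),(270,440),(350,455),(420,460),(440,390),(490,405),(430,505)]
tilt("scene11",F,270,150,7)
crop("pics/scene11.png","pics/cs14.png",250,150,130,100,6)
E
```

```text
t 15.23 p [620.9 243.2  11.5] fix [14.9 12.1] jawyaw 0.1555 tilt [-1.    -0.011  0.001] F [ -7.5 -11.6  -1.5] w 10.2 q [ 0.36  0.72  1.62 -0.02  0.8   0.22]
F fix [ -9.2 -10.3  -1.5] mom [-2.22  1.51 -0.21]
t 15.28 p [620.9 243.2  11.5] fix [14.9 12. ] jawyaw 0.1556 tilt [-1.    -0.011  0.   ] F [ -7.3 -10.2   3.8] w 9.7 q [ 0.36  0.72  1.62 -0.02  0.81  0.22]
F fix [-8.8 -8.9  3.8] mom [-1.9   1.33 -0.14]
t 15.33 p [620.9 243.2  11.5] fix [14.9 12. ] jawyaw 0.1555 tilt [-1.    -0.011  0.001] F [-7.4 -8.9  2.8] w 10.0 q [ 0.36  0.72  1.62 -0.02  0.8   0.22]
F fix [-8.7 -7.7  2.8] mom [-1.95  1.37 -0.18]
t 15.38 p [620.9 243.2  11.5] fix [14.9 12. ] jawyaw 0.1555 tilt [-1.    -0.011  0.001] F [-6.7 -9.7  2.3] w 9.8 q [ 0.36  0.72  1.62 -0.02  0.8   0.22]
F fix [-8.1 -8.5  2.3] mom [-1.9   1.37 -0.22]
t 15.43 p [620.9 243.2  11.5] fix [14.9 12. ] jawyaw 0.1555 tilt [-1.    -0.011  0.001] F [-6.6 -9.6  1.4] w 9.9 q [ 0.36  0.72  1.62 -0.02  0.8   0.22]
F fix [-8.  -8.5  1.4] mom [-1.89  1.29 -0.21]
n 194 slope x,y [-0.0292 -0.0354] +- [0.0068 0.0051] z@mean 21.53 at [ 5.6 -5.6] rms 0.95
```

View pics/cs14.png

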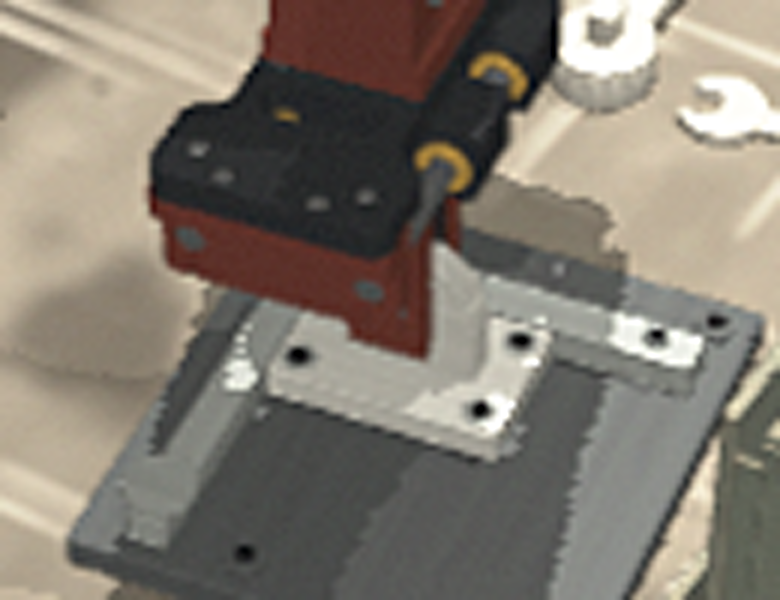

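```bash
cat >> h.py <<'E'
def tilt2(ds,poly,x0,y0,s,verbose=1):
    dep=np.mean([d["depth"] for d in ds],0); d=dict(ds[0]); d["depth"]=dep
    m=np.zeros(dep.shape,np.uint8); q=((np.array(poly)+.5)/s-.5+[x0,y0]); cv2.fillPoly(m,[q.round().astype(int)],1)
    v,u=np.nonzero(m); g=ds[0]["img"].mean(2)[v,u]; 
    P=np.array([p3(d,a,b) for a,b in zip(u,v)]); f=np.array([w2f(*p[:2]) for p in P]); z=P[:,2]
    k=(abs(z-np.median(z))<3)&(g>90)
    for _ in range(8):
        A=np.c_[f,np.ones(len(f))]; c=np.linalg.lstsq(A[k],z[k],rcond=None)[0]; r=z-A@c; k=(abs(r)<2.5*max(np.std(r[k]),.3))&(g>90)
    cov=np.var(r[k])*np.linalg.inv(A[k].T@A[k])
    print("n",k.sum(),len(z),"slope",c[:2].round(4),"+-",np.sqrt(np.diag(cov))[:2].round(4),"z@",(f[k].mean(0)@c[:2]+c[2]).round(2),f[k].mean(0).round(1),"rms",r[k].std().round(2))
E
python3 - <<'E'
from h import *
from workcell import ctrl
ds=[]
for i in range(6): ds.append(ctrl.get_image("scene"))
import pickle; pickle.dump(ds,open("d12.pkl","wb"))
ff()
F=[(278,378),(300,325),(345,358),(418,372),(430,405),(475,400),(505,325),(540,345),(492,430)]
print("single noise",np.std([d["depth"][215,300] for d in ds]))
tilt2(ds,F,250,150,6)
for d in ds: tilt2([d],F,250,150,6)
im=cv2.resize(ds[0]["img"][150:250,250:380,::-1],None,fx=6,fy=6); cv2.polylines(im,[np.array(F)],1,(0,0,255)); cv2.imwrite("pics/cs15.png",im)
B=[(180,470),(330,490),(400,570),(250,590),(150,590)]
tilt2(ds,B,250,150,6)
E
```

```text
t 15.73 p [620.9 243.2  11.5] fix [14.9 12. ] jawyaw 0.1555 tilt [-1.    -0.011  0.001] F [-7.1 -8.6  1.9] w 9.9 q [ 0.36  0.72  1.62 -0.02  0.8   0.22]
F fix [-8.3 -7.4  1.9] mom [-1.84  1.28 -0.18]
single noise 1.5836177
n 281 333 slope [-0.0059 -0.0122] +- [0.0031 0.0016] z@ 21.6 [5.1 4.1] rms 0.49
n 309 333 slope [-0.0099 -0.0144] +- [0.0079 0.0041] z@ 21.51 [4.6 5.3] rms 1.3
n 305 333 slope [-0.0294 -0.0238] +- [0.0073 0.0037] z@ 21.58 [4.5 5.3] rms 1.21
n 302 333 slope [-0.0136 -0.0188] +- [0.0077 0.0039] z@ 21.64 [4.4 5.2] rms 1.26
n 298 333 slope [-0.0185 -0.0203] +- [0.0073 0.0038] z@ 21.62 [4.6 5.2] rms 1.18
n 301 333 slope [-0.0152 -0.0183] +- [0.0075 0.0039] z@ 21.45 [4.7 4.9] rms 1.23
n 302 333 slope [-0.0195 -0.0188] +- [0.0078 0.0041] z@ 21.47 [4.5 5.6] rms 1.27
n 9 638 slope [-0.0207  0.0446] +- [0.0332 0.0301] z@ 11.22 [-54.3  -5.7] rms 0.43
```

View pics/cs15.png

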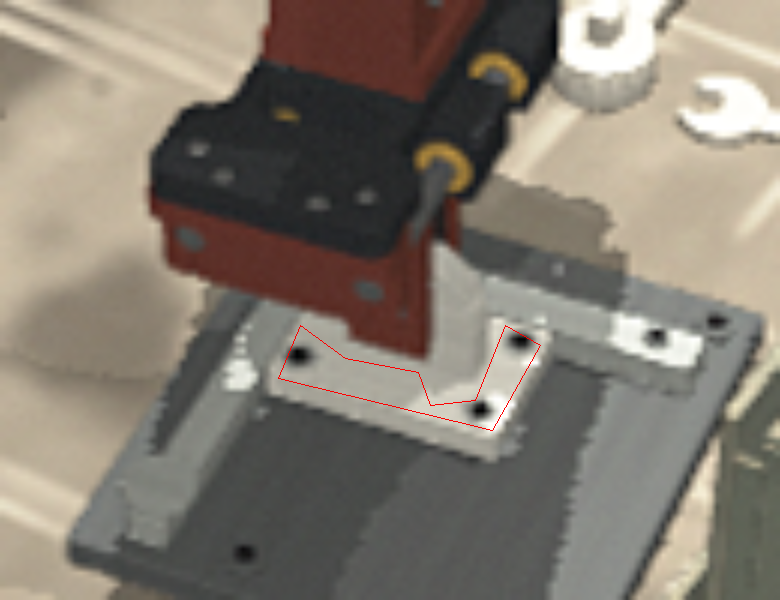

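```bash
python3 - <<'E'
from h import *
from workcell import ctrl
ff(); print(ctrl.close_job()); ff()
E
```

```text
t 15.73 p [620.9 243.2  11.5] fix [14.9 12. ] jawyaw 0.1555 tilt [-1.    -0.011  0.001] F [-7.1 -8.6  1.9] w 9.9 q [ 0.36  0.72  1.62 -0.02  0.8   0.22]
F fix [-8.3 -7.4  1.9] mom [-1.84  1.28 -0.18]
the job is handed in; nothing more can be done
None
the job is handed in; nothing more can be done
```

The stop bar is shut, and the bracket is in the corner, still gripped and pressed against the fence and the bar. I handed the job in at t ≈ 15.7 s; it reports no verdict.

**What I did**
- I pushed the bar down on its thumb pad until it hit its stop, at about 22 N. The picture afterwards showed it shut, with the bracket still on the bench.
- I gripped the bracket by its lug (opening 9.9 mm), set it on the bed and pushed it into the corner.

**Last checks before handing in**
- **Push:** about 8.3 N toward the fence and 7.4 N toward the bar, measured at the wrist and steady over about 0.5 s. The contact forces on the two faces can't be measured separately; friction takes some of this push.
- **Position:** the tool was at fixture x 14.9, y 12.0. The bracket sat about 1.5 mm off the tool in y at the grasp, so its centre should be near y 10.5. Jaw yaw was within 0.001 rad of my fixture estimate.
- **Flatness:** tilt was about 0.02 rad from averaged depth images, against the 0.05 limit. One earlier single-frame reading gave 0.046, which I put down to noise.
- **Bystanders:** I had no contact near any of them, but I did not re-measure their positions.

**What disagreed or needed mending**
- The fingers really end about 20 mm above the reported tool point. Contact on the thumb pad and the camera agreed on this, and I allowed for it.
- My first push into the corner tilted the bracket to about 0.04 rad. I levelled it by dragging it back across the bed under load, then pressed again.

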